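Rig the positioning board with its tie posts

ROBOT

A 7-joint arm with a two-finger parallel gripper is mounted at the origin on the work surface. World frame = base frame: x ahead of the robot, y to its left, z up, the work surface at z = 0. Lengths are in m, angles in rad, forces in N, time in s.
With the tool pointing down it reaches from about 0.35 to 0.9 m from the base axis. Payload 19.9 kg.
Tool frame: the origin (TCP) lies at the very end of the fingers, on their centre line; the grasp point (between the pads) lies 19 mm behind it; x points along the fingers, y is the direction in which the jaws open and shut, and the axes are right-handed (so a half turn about x gives the same grasp; the last joint's range is limited). The gripper opens to 85 mm and grips with 20 to 120 N. Pads are 22 mm wide; open, the fingers measure 114 mm over their backs; the gripper's body (76 mm by 85 mm) begins 54 mm behind the grasp point. The pads swing forward as they close: fully open they stand 13 mm farther back than shut.
Start: joints at [1.083, 0.417, -0.01, 1.614, 0.005, 1.111, -0.053], TCP at [0.269, -0.564, 0.231] pointing down, gripper open.
Joint ranges: [-2.81, 2.81], [-0.39, 2.02], [-1.27, 1.25], [0.06, 2.57], [-1.19, 4.33], [0.19, 2], [-2.82, 2.82]. Speed limits (rad/s): [1.89, 1.89, 2.39, 2.39, 3.01, 3.01, 3.01].

INTERFACE

Orientations are given as a unit quaternion [w, x, y, z].
In Python, from plant import ctrl gives the robot as it stands.
- The arm moves only by the tool move_arm, never from a script. Its argument "series" is a list of rows, each a list of 4 numbers: the shift along the tool's x, y, z in m, then the turn about the tool's x in degrees. In form: [[x, y, z, roll], ...]. A call has 1 to 5 rows; each row shifts and turns the commanded pose from where the row before left it, along the tool's axes as they then stand; what a row does not reach is not made up. A row lasts 1/10 s, in which the tool goes at most 50 mm and 8.59 degrees, less where a joint would pass 70% of its speed; a pose out of reach is approached as far as the arm can. A call is refused whole if a number of a shift passes 0.05 or a number of a turn 8.59, either way. A call with a gripper value outside its range is refused whole. "gripper" is the gripper command: -1 is shut, 1 is fully open, values between are in proportion, set as the call begins (left out, the last holds). The fingers move at their own pace and stop on an object; "squeeze" is the grip in N (left out, the last holds). Time passes only in rows, so rows that do not move let the fingers close. It gives the time, the measured TCP pose, the force and the opening at its end, in the units of the state.
- ctrl.get_state(): the state, without advancing time (a new reading comes with each control period).
- ctrl.grab_frame(name): name is "side" or "top"; returns the picture (420x560x3 uint8, blue, green, red); there is no depth.
- ctrl.get_calibration(name): a dict with "fx", "fy", "cx", "cy" (pixels), "rvec" (rotation vector, rad) and "tvec" (3), from world to camera coordinates, as OpenCV has them. Camera axes: x right, y down, z forward; pixel columns grow to the right and rows downward; lengths in m; the calibration is good to about 2 mm. A picture is of the moment at which its call begins. get_calibration takes no time and is no camera call.
- ctrl.close_job(): hands the job in, once; it reports no verdict.
The state is a dict: "t": time; "qpos": joint angles; "joint_velocities": joint speeds; "joint_torque": joint torques, N m; "position": TCP position; "ee_rot": TCP orientation; "ft_force": force on the tool from outside, world axes, zero at the start; "moment": the same for the moment, N m; "grip_width": finger opening in m.
Only numpy, scipy, OpenCV 4.12 (cv2) and the standard library are available. Lean on these libraries where they do the work, as an engineer would, in place of code of your own. Each camera call takes 0.05 s, during which the arm holds its last target.

TASK

Rig the grey positioning board for the next surgical practice: pick the four loose chrome tie posts out of the clutter on the green rubber mat and stand each one upright inside its own ring on the board, fully down on the board, the two tall posts in the two rings at the head end (either side of the V-shaped head rest) and the two short posts in the two rings at the other end. Set each post down rather than dropping it, knock no post over, and leave the brown glass bottle standing where it is.

Things in the scene. Friction and masses are not known exactly. Their poses are not given: they have to be found in the camera images.
- tall_1: Tall tie post, loose, upright: chrome foot 48 mm across, 8 mm high; chrome rod 24 mm in diameter with a domed black cap of the same diameter; 140 mm tall in all, 250 to 450 g. Origin: centre of the foot's underside; z up the rod. Grip the rod from 30 mm above the underside to its top. Same as tall_2: either may take either ring of their end. Neighbours on the mat are at least 70 mm off, centre to centre.
- tall_2: Tall tie post, loose, upright: chrome foot 48 mm across, 8 mm high; chrome rod 24 mm in diameter with a domed black cap of the same diameter; 140 mm tall in all, 250 to 450 g. Origin: centre of the foot's underside; z up the rod. Grip the rod from 30 mm above the underside to its top. Same as tall_1: either may take either ring of their end. Neighbours on the mat are at least 70 mm off, centre to centre.
- short_1: Short tie post, loose, upright: chrome foot 48 mm across, 8 mm high; chrome rod 36 mm in diameter with a flat black cap of the same diameter; 85 mm tall in all, 250 to 450 g. Origin: centre of the foot's underside; z up the rod. Grip the rod from 30 mm above the underside to its top. Same as short_2: either may take either ring of their end. Neighbours on the mat are at least 70 mm off, centre to centre.
- short_2: Short tie post, loose, upright: chrome foot 48 mm across, 8 mm high; chrome rod 36 mm in diameter with a flat black cap of the same diameter; 85 mm tall in all, 250 to 450 g. Origin: centre of the foot's underside; z up the rod. Grip the rod from 30 mm above the underside to its top. Same as short_1: either may take either ring of their end. Neighbours on the mat are at least 70 mm off, centre to centre.
- ring_1: Seat ring 1: aluminium, fixed on the grey board (230 x 290 x 12 mm, flat on the table); outer diameter 76, inner 64, height 8 mm; open, so a post's foot stands on the board inside it. Origin: its centre, at the board's top face, 12 mm above the table; z up. Four such rings at the corners of about 140 x 190 mm, two at each end of the board's long side; ring_2 is at the same end.
- ring_2: Seat ring 2: aluminium, fixed on the grey board (230 x 290 x 12 mm, flat on the table); outer diameter 76, inner 64, height 8 mm; open, so a post's foot stands on the board inside it. Origin: its centre, at the board's top face, 12 mm above the table; z up. Four such rings at the corners of about 140 x 190 mm, two at each end of the board's long side; ring_1 is at the same end.
- ring_3: Seat ring 3: aluminium, fixed on the grey board (230 x 290 x 12 mm, flat on the table); outer diameter 76, inner 64, height 8 mm; open, so a post's foot stands on the board inside it. Origin: its centre, at the board's top face, 12 mm above the table; z up. Four such rings at the corners of about 140 x 190 mm, two at each end of the board's long side; ring_4 is at the same end.
- ring_4: Seat ring 4: aluminium, fixed on the grey board (230 x 290 x 12 mm, flat on the table); outer diameter 76, inner 64, height 8 mm; open, so a post's foot stands on the board inside it. Origin: its centre, at the board's top face, 12 mm above the table; z up. Four such rings at the corners of about 140 x 190 mm, two at each end of the board's long side; ring_3 is at the same end.
- head_rest: Head rest: black V-shaped block, about 55 x 60 mm, 38 mm high, fixed on the board midway between the two rings of one end (70 mm from each, about 200 mm from the other two); that end is the head end. At the other end a low steel cup, 22 mm high, is fixed in its place. Origin: centre of its underside, on the board; z up.
- vial: Brown glass bottle, white cap and label, loose, 34 mm across, 62 mm tall, standing among the posts on the green rubber mat (3 mm thick), where a small skin-coloured stitching pad, 21 mm high, lies too. To be left standing where it is. Origin: centre of its underside; z up.
There are look-alikes about, which are no part of the job. Leave any red look-alike of the vial alone.

How it is judged:
By the outcome, as a careful person would: the job done as asked, in the order asked, and still so for the second after the job is handed in, with the robot touching nothing.
It also fails if it takes over 125 s, if anything falls off the work surface, if the arm or the gripper's body presses on something with over 40 N, if the wrist force passes 120 N, or if a joint passes its speed limit or range.

## Working session

There is one attempt and no reset: what is moved stays moved. The work goes in short steps, Python scripts to look and compute and a tool call to move; the robot and the scene stay as the last step left them, time stands still between calls to the robot, and variables do not carry over. Pictures are saved under pics/ and viewed, and the job is handed in when it is done.

Besides the shell and the picture viewer there is one more tool, called after "Request:" as name(argument=value, ...) on one line, values as JSON. move_arm: Moves the arm, as the interface text tells. Its arguments: {"type":"object","properties":{"series":{"type":"array"},"gripper":{"type":"number"},"squeeze":{"type":"number"}},"required":["series"]}

```bash
mkdir -p pics; ls
cat > h.py <<'E'
import numpy as np, cv2
from plant import ctrl
def cal(n):
    c=ctrl.get_calibration(n); K=np.array([[c['fx'],0,c['cx']],[0,c['fy'],c['cy']],[0,0,1.]])
    R=cv2.Rodrigues(np.array(c['rvec'],float))[0]; t=np.array(c['tvec'],float).ravel()
    return K,R,t
def ray(n,u,v,z):
    K,R,t=cal(n); d=R.T@np.linalg.inv(K)@np.array([u,v,1.]); o=-R.T@t
    return o+d*(z-o[2])/d[2]
def proj(n,P):
    K,R,t=cal(n); p=K@(R@np.array(P,float)+t); return p[:2]/p[2]
E
python3 - <<'E'
from h import *
for n in('top','side'):
    f=ctrl.grab_frame(n); cv2.imwrite(f'pics/{n}0.png',f); K,R,t=cal(n); print(n,-R.T@t,R[2],K[0,0])
s=ctrl.get_state(); print(s)
E
```

```text
pics
top [0.32719033 0.07134636 1.07578369] [ 0.17811121 -0.01641317 -0.98387347] 489.1197276723914
side [0.20598405 0.82120563 0.8472001 ] [ 0.25525227 -0.66299735 -0.70376189] 475.09792073619263
{'t': 0.1, 'qpos': array([ 1.08349604,  0.41792143, -0.01031138,  1.61411679,  0.00467696,
        1.11071825, -0.05301356]), 'joint_velocities': array([ 0.00070557,  0.0007111 ,  0.00048266, -0.00074005,  0.00091116,
        0.00012761,  0.00183057]), 'joint_torque': array([ 1.41650311e-03, -8.65815926e+01,  6.80104438e-01, -4.35637736e+01,
        1.91542361e-02,  4.93741027e-03,  1.86882689e-04]), 'position': array([ 0.26935032, -0.5636248 ,  0.23071714]), 'ee_rot': array([-0.15592205, -0.68950289, -0.15669685,  0.68972471]), 'ft_force': array([-0.34890961, -0.1457325 , -0.38255237]), 'moment': array([-0.00821172, -0.00984959, -0.01090885]), 'grip_width': 0.0852036386795183}
```

View pics/top0.png

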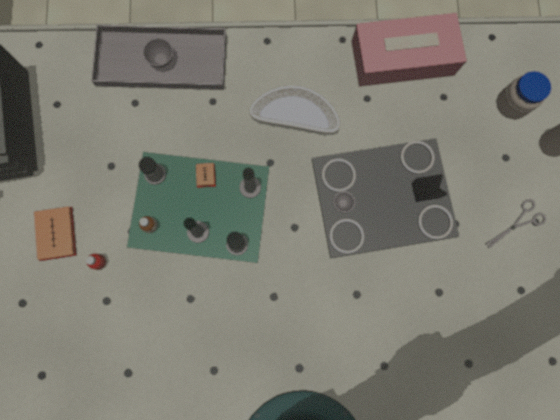

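View pics/side0.png

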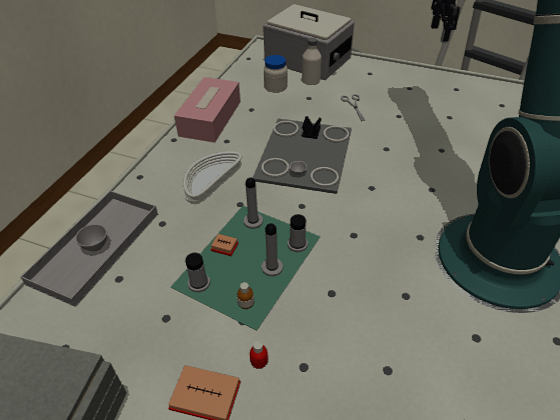

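The top view has x up and y left. The caps are at about (150,163) short, (249,175) tall, (191,224) tall and (236,241) short. The vial is at (147,223), and the head rest at (430,188) is on the right-hand side of the board. Next I'll measure these precisely.

Run:
```python
from h import *
t=cv2.imread('pics/top0.png'); s=cv2.imread('pics/side0.png')
a=cv2.resize(t[130:270,120:280],None,fx=4.5,fy=4.0,interpolation=cv2.INTER_CUBIC); a=cv2.resize(t[135:270,120:280],(800,600) if 0 else (711,600),interpolation=cv2.INTER_CUBIC); cv2.imwrite('pics/tz.png',np.clip(a*1.8,0,255))
b=cv2.resize(s[170:325,170:325],(600,600),interpolation=cv2.INTER_CUBIC); cv2.imwrite('pics/sz.png',np.clip(b*1.8,0,255))
for n,im,roi in(('top',t,(130,270,120,280)),('side',s,(170,325,170,325))):
    m=(im.max(2)<38).astype(np.uint8); q=np.zeros_like(m); q[roi[0]:roi[1],roi[2]:roi[3]]=m[roi[0]:roi[1],roi[2]:roi[3]]
    k,l,st,c=cv2.connectedComponentsWithStats(q)
    for i in range(1,k):
        if st[i,4]>15: print(n,st[i],c[i].round(1))
# rings, top
g=cv2.cvtColor(t,cv2.COLOR_BGR2GRAY); m=((g>105)).astype(np.uint8); q=np.zeros_like(m); q[137:256,312:460]=m[137:256,312:460]
cs,_=cv2.findContours(q,cv2.RETR_CCOMP,2)
for c in cs:
    if len(c)>20:
        e=cv2.fitEllipse(c); print('ring',np.round(e[0],1),np.round(e[1],1),ray('top',*e[0],.02).round(4))
```

```text
side [246 178  79  14 180] [271.9 184.1]
side [290 215  15  15 189] [297.4 222.1]
side [265 224  11  12 104] [270.4 229.2]
side [290 244  15   5  20] [296.5 246.6]
side [186 253  17  18 242] [193.9 261.2]
side [191 283  16   6  21] [198.6 286.3]
ring [346.5 235.6] [34.4 35.3] [ 0.4554 -0.1116  0.02  ]
ring [346.7 235.5] [28.5 29.7] [ 0.4555 -0.112   0.02  ]
ring [318.  240.2] [ 15.9 539.3] [ 0.4469 -0.049   0.02  ]
ring [338.5 174.5] [32.9 34.4] [ 0.5925 -0.101   0.02  ]
ring [338.6 174.4] [27.6 29. ] [ 0.5928 -0.1011  0.02  ]
ring [378.8 197.7] [117.9 158.2] [ 0.5379 -0.1874  0.02  ]
ring [435.6 221.3] [28.  30.1] [ 0.4823 -0.3089  0.02  ]
ring [417.4 156.4] [26.9 29.3] [ 0.6305 -0.2806  0.02  ][ WARN:0@0.573] global loadsave.cpp:1063 imwrite_ Unsupported depth image for selected encoder is fallbacked to CV_8U.
```

View pics/tz.png

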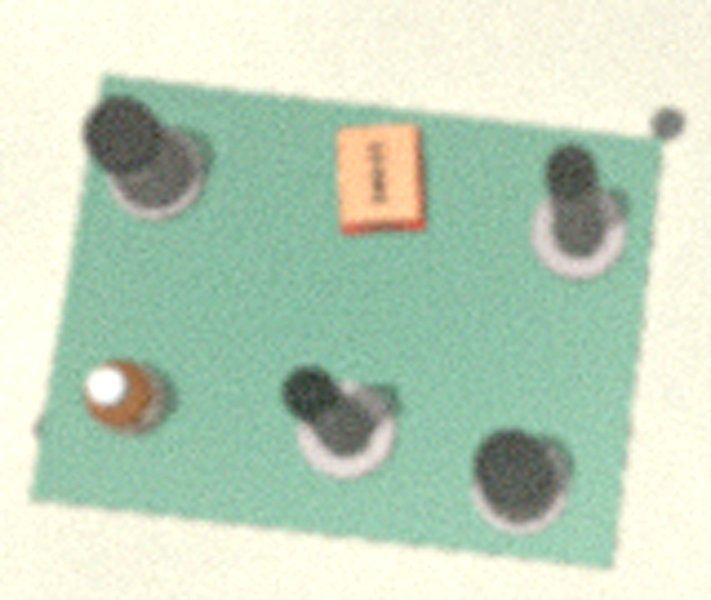

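View pics/sz.png

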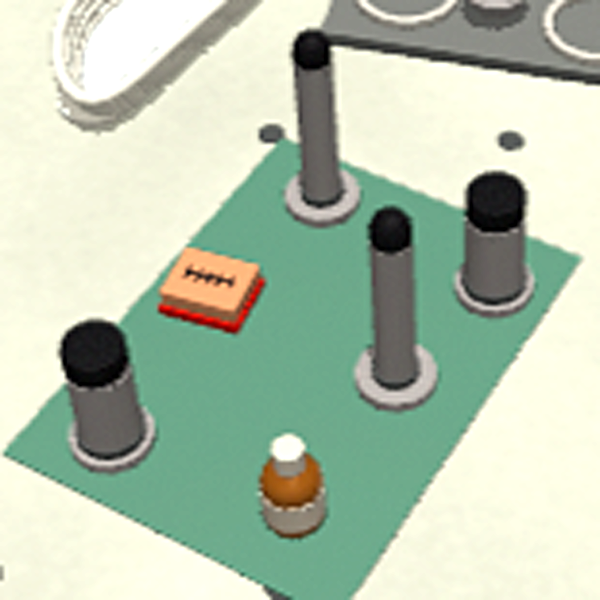

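```bash
python3 - <<'E' 2>/dev/null
from h import *
t=cv2.imread('pics/top0.png'); s=cv2.imread('pics/side0.png')
a=cv2.resize(t[132:262,305:465],None,fx=4.6,fy=4.6,interpolation=cv2.INTER_CUBIC); cv2.imwrite('pics/tb.png',cv2.convertScaleAbs(a,alpha=1.8))
b=cv2.resize(s[110:195,250:360],None,fx=6,fy=6,interpolation=cv2.INTER_CUBIC); cv2.imwrite('pics/sb.png',cv2.convertScaleAbs(b,alpha=1.5))
for p in [(.4555,-.112),(.5927,-.101),(.4823,-.3089),(.6305,-.2806)]: print(proj('side',[*p,.02]).round(1))
E
```

```text
[324.6 175.3]
[275.2 166. ]
[336.2 132.4]
[285.8 127.2]
```

View pics/tb.png

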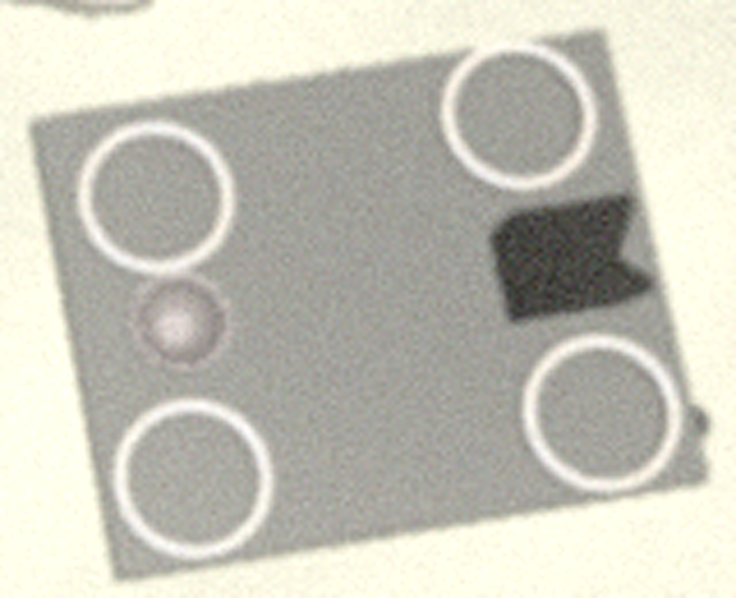

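View pics/sb.png

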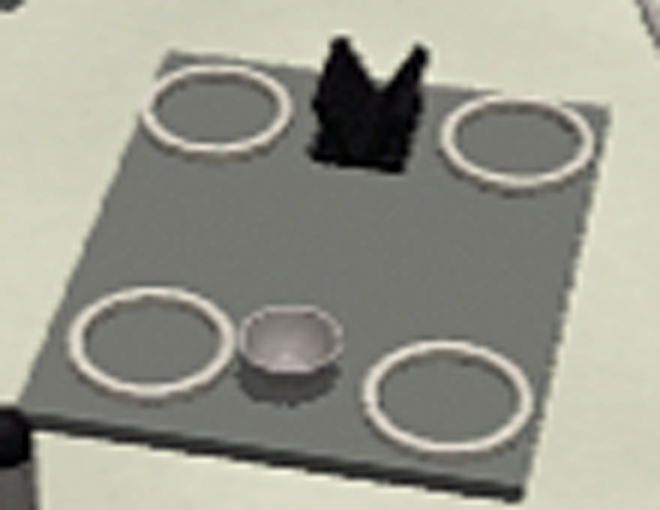

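The rings aren't on an exact rectangle, but the side view agrees with the top-view centres to within 1 px. Next come the posts, using the foot outline and the cap in both views.

```bash
python3 - <<'E' 2>/dev/null
from h import *
t=cv2.imread('pics/top0.png'); s=cv2.imread('pics/side0.png')
def foot(im,x0,y0,x1,y1):
    hsv=cv2.cvtColor(im,cv2.COLOR_BGR2HSV); m=((hsv[...,1]<60)&(hsv[...,2]>80)).astype(np.uint8)
    q=np.zeros_like(m); q[y0:y1,x0:x1]=m[y0:y1,x0:x1]
    k,l,st,c=cv2.connectedComponentsWithStats(q); i=1+st[1:,4].argmax()
    pts=np.argwhere(l==i)[:,::-1].astype(np.int32); return cv2.minEnclosingCircle(pts),st[i],cv2.fitEllipse(cv2.convexHull(pts))
cap={'tallA':(248.5,173.7),'tallB':(190,223.2),'shortA':(147.9,165.6),'shortB':(235.7,240.3)}
fb={'tallA':(236,170,264,202),'tallB':(184,218,212,246),'shortA':(140,163,169,187),'shortB':(222,230,252,258)}
scap={'tallA':(250.8,182.5),'tallB':(270.6,229.2),'shortA':(194.3,259),'shortB':(297.9,220)}
sf={'tallA':(242,212,265,230),'tallB':(258,255,286,278),'shortA':(185,272,213,294),'shortB':(285,235,310,254)}
for n in cap:
    z=.131 if 'tall' in n else .088
    c,b,e=foot(t,*fb[n]); c2,b2,e2=foot(s,*sf[n])
    print(n,'cap top',ray('top',*cap[n],z)[:2].round(4),'foot mec',np.round(c[0],1),round(c[1],1),ray('top',*c[0],.011)[:2].round(4),
     'side cap',ray('side',*scap[n],z)[:2].round(4),'side foot',ray('side',*e2[0],.011)[:2].round(4),b2)
    
print('vial',ray('top',147,224,.05).round(3),'mat corners',[ray('top',*p,.003)[:2].round(3) for p in((143,153),(269,165),(258,262),(128,248))])
from scipy.spatial.transform import Rotation as Ro
q=ctrl.get_state()['ee_rot']; print(Ro.from_quat([*q[1:],q[0]]).as_matrix().round(4))
E
```

```text
tallA cap top [0.5702 0.0963] foot mec [252.4 186.1] 14.6 [0.5724 0.0912] side cap [0.5708 0.0965] side foot [0.5718 0.0979] [243 214  20  13 111]
tallB cap top [0.4733 0.2119] foot mec [197.7 234.5] 12.6 [0.4664 0.2128] side cap [0.4741 0.214 ] side foot [0.4744 0.214 ] [261 259  22  16 146]
shortA cap top [0.6031 0.3062] foot mec [154.5 175. ] 11.7 [0.6026 0.3094] side cap [0.605  0.3103] side foot [0.6076 0.3101] [187 275  23  16  67]
shortB cap top [0.4428 0.1257] foot mec [236.9 244.5] 18.8 [0.4425 0.1274] side cap [0.4442 0.1303] side foot [0.4457 0.128 ] [287 238  21  12  54]
vial [0.486 0.315 0.05 ] mat corners [array([0.657, 0.338]), array([0.622, 0.053]), array([0.404, 0.082]), array([0.441, 0.366])]
[[-5.000e-04  4.312e-01 -9.023e-01]
 [ 1.000e-03 -9.023e-01 -4.312e-01]
 [-1.000e+00 -1.100e-03  1.000e-04]]
```

Fused positions:

| Item | x (m) | y (m) |
|---|---|---|
| tallA | .571 | .097 |
| tallB | .474 | .213 |
| shortA | .6045 | .3095 |
| shortB | .444 | .128 |

The tool orientation works for every grasp, so I'll keep it. First I'll move above tallA.

```bash
cat > d.py <<'E'
import sys
from h import *
from scipy.spatial.transform import Rotation as Ro
s=ctrl.get_state(); q=s['ee_rot']; R=Ro.from_quat([*q[1:],q[0]]).as_matrix()
T={'tA':(.571,.097),'tB':(.474,.2135),'sA':(.6045,.3095),'sB':(.444,.128),'H1':(.4823,-.308),'H2':(.6305,-.280),'F1':(.4555,-.111),'F2':(.5927,-.100)}
p=np.array([*T[sys.argv[1]],float(sys.argv[2])])
d=R.T@(p-s['position']); print('t',round(s['t'],2),'pos',s['position'].round(4),'tooldelta',d.round(4),'n',np.linalg.norm(d).round(3),'F',s['ft_force'].round(1),'w',round(s['grip_width'],4),'tilt',R[2,0].round(4))
E
python3 d.py tA .23
```

```text
t 0.1 pos [ 0.2694 -0.5636  0.2307] tooldelta [ 0.0012 -0.466  -0.557 ] n 0.726 F [-0.3 -0.1 -0.4] w 0.0852 tilt -1.0
```

Request:
move_arm(series=[[0,-0.031,-0.037,0],[0,-0.031,-0.037,0],[0,-0.031,-0.037,0],[0,-0.031,-0.037,0],[0,-0.031,-0.037,0]], gripper=0.4, squeeze=50)

```text
t: 0.6
position: [0.3699, -0.3423, 0.2312]
ee_rot: [-0.156, -0.69, -0.156, 0.69]
ft_force: [0.5, -1.1, 0.6]
grip_width: 0.0596
```

Request:
move_arm(series=[[0,-0.031,-0.037,0],[0,-0.031,-0.037,0],[0,-0.031,-0.037,0],[0,-0.031,-0.037,0],[0,-0.031,-0.037,0]])

```text
t: 1.1
position: [0.47, -0.1228, 0.2313]
ee_rot: [-0.156, -0.69, -0.156, 0.69]
ft_force: [0.5, -0.1, 0.3]
grip_width: 0.0598
```

Request:
move_arm(series=[[0,-0.031,-0.037,0],[0,-0.031,-0.037,0],[0,-0.031,-0.037,0],[0,-0.031,-0.037,0],[0,0,0,0]])

```text
t: 1.6
position: [0.5506, 0.0575, 0.231]
ee_rot: [0.158, 0.689, 0.16, -0.689]
ft_force: [-1.7, -1.2, 0.2]
grip_width: 0.0598
```

```bash
python3 d.py tA .084
```

```text
t 1.6 pos [0.5506 0.0575 0.231 ] tooldelta [ 0.1471 -0.0262 -0.0354] n 0.154 F [-1.7 -1.2  0.2] w 0.0598 tilt -1.0
```

Request:
move_arm(series=[[0,-0.026,-0.035,0],[0,0,0,0],[0.03,0,0,0]])

```text
t: 1.9
position: [0.5718, 0.0912, 0.2035]
ee_rot: [0.157, 0.691, 0.157, -0.688]
ft_force: [1.7, -0.4, -0.2]
grip_width: 0.0595
```

```bash
python3 d.py tA .084
python3 - <<'E'
from h import *
f=ctrl.grab_frame('side'); cv2.imwrite('pics/s1.png',f[80:400,130:430][:,:])
E
```

```text
t 1.9 pos [0.5718 0.0912 0.2035] tooldelta [ 0.1195 -0.0057 -0.0012] n 0.12 F [ 1.7 -0.4 -0.2] w 0.0595 tilt -1.0
```

View pics/s1.png

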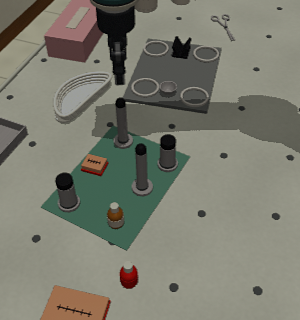

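The crop shows the gripper directly above tallA, whose cap is at (121,103). I'll correct the offset and descend.

Request:
move_arm(series=[[0,-0.004,-0.001,0],[0.04,0,0,0],[0.04,0,0,0],[0,0,0,0]])

```text
t: 2.35
position: [0.5671, 0.0931, 0.1183]
ee_rot: [-0.156, -0.687, -0.156, 0.692]
ft_force: [-0.7, -0.6, 0.3]
grip_width: 0.06
```

```bash
python3 d.py tA .084;python3 d.py tA .084
python3 - <<'E'
from h import *
f=ctrl.grab_frame('side'); cv2.imwrite('pics/s2.png',cv2.resize(f[130:250,190:340],None,fx=4,fy=4))
f=ctrl.grab_frame('top'); cv2.imwrite('pics/t2.png',cv2.resize(f[120:270,120:300],None,fx=4,fy=4))
E
```

```text
t 2.35 pos [0.5671 0.0931 0.1183] tooldelta [ 0.0343 -0.0018 -0.0054] n 0.035 F [-0.7 -0.6  0.3] w 0.06 tilt -1.0
t 2.35 pos [0.5671 0.0931 0.1183] tooldelta [ 0.0343 -0.0018 -0.0054] n 0.035 F [-0.7 -0.6  0.3] w 0.06 tilt -1.0
```

View pics/s2.png

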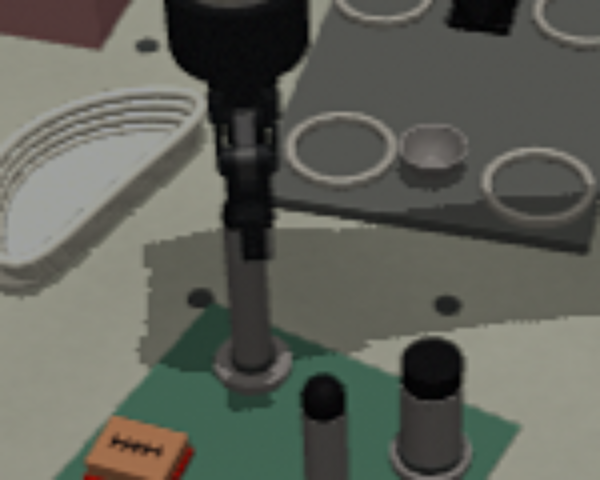

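View pics/t2.png

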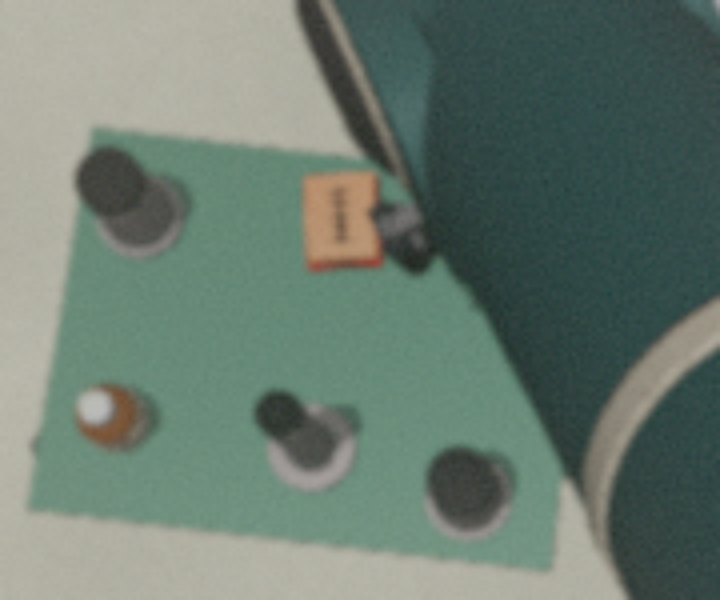

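The finger pads are astride tallA in both views. I'll settle and check the pose noise.

Request:
move_arm(series=[[0.034,0,0,0],[0,0,0,0],[0,0,0,0]])

```text
t: 2.75
position: [0.57, 0.0938, 0.0894]
ee_rot: [0.156, 0.69, 0.156, -0.689]
ft_force: [0.3, 0.3, 0.4]
grip_width: 0.0595
```

Request:
move_arm(series=[[0,0,0,0]])

```text
t: 2.85
position: [0.5703, 0.0939, 0.0895]
ee_rot: [0.156, 0.69, 0.156, -0.689]
ft_force: [0.0, -0.7, -0.3]
grip_width: 0.0599
```

```bash
python3 d.py tA .084
python3 - <<'E'
from plant import ctrl
print(ctrl.get_state()['qpos'],ctrl.get_state()['joint_velocities'])
E
```

```text
t 2.85 pos [0.5703 0.0939 0.0895] tooldelta [ 0.0055 -0.0025 -0.002 ] n 0.006 F [ 0.  -0.7 -0.3] w 0.0599 tilt -1.0
[ 0.07712251  0.53405149 -0.37718069  1.83633772  0.26029966  0.81726265
 -1.55641103] [-0.00046982  0.00253711  0.0019541   0.00687296  0.00338902 -0.01053986
 -0.00175481]
```

Request:
move_arm(series=[[0.005,-0.0025,-0.002,0],[0,0,0,0]])

```text
t: 3.05
position: [0.5702, 0.0973, 0.0826]
ee_rot: [0.156, 0.69, 0.156, -0.689]
ft_force: [-0.2, 0.2, 0.1]
grip_width: 0.06
```

Request:
move_arm(series=[[0,0,0,0],[0,0,0,0],[0,0,0,0],[0,0,0,0],[0,0,0,0]], gripper=-1, squeeze=50)

```text
t: 3.55
position: [0.5702, 0.0965, 0.0825]
ee_rot: [0.156, 0.69, 0.156, -0.69]
ft_force: [1.2, -2.0, 2.9]
grip_width: 0.0228
```

```bash
python3 d.py tA .084
```

```text
t 3.55 pos [0.5702 0.0965 0.0825] tooldelta [-0.0015 -0.0001 -0.0009] n 0.002 F [ 1.2 -2.   2.9] w 0.0228 tilt -1.0
```

TallA is gripped at a width of 22.8 mm, with the TCP 79.5 mm above its underside. Lifting.

Request:
move_arm(series=[[-0.01,0,0,0],[-0.02,0,0,0],[-0.03,0,0,0],[-0.03,0,0,0],[-0.02,0,0,0]])

```text
t: 4.05
position: [0.57, 0.0972, 0.1947]
ee_rot: [0.156, 0.69, 0.157, -0.689]
ft_force: [0.0, -0.2, -3.4]
grip_width: 0.023
```

Request:
move_arm(series=[[-0.02,0,0,0],[-0.01,0,0,0],[0,0,0,0]])

```text
t: 4.35
position: [0.5703, 0.097, 0.2234]
ee_rot: [0.156, 0.69, 0.156, -0.689]
ft_force: [-0.3, -0.6, -4.0]
grip_width: 0.0229
```

```bash
python3 d.py H2 .22
python3 - <<'E'
from h import *
f=ctrl.grab_frame('side'); cv2.imwrite('pics/s3.png',cv2.resize(f[80:300,150:400],None,fx=2.5,fy=2.5))
E
```

```text
t 4.35 pos [0.5703 0.097  0.2234] tooldelta [0.0034 0.3661 0.1083] n 0.382 F [-0.3 -0.6 -4. ] w 0.0229 tilt -1.0
```

View pics/s3.png

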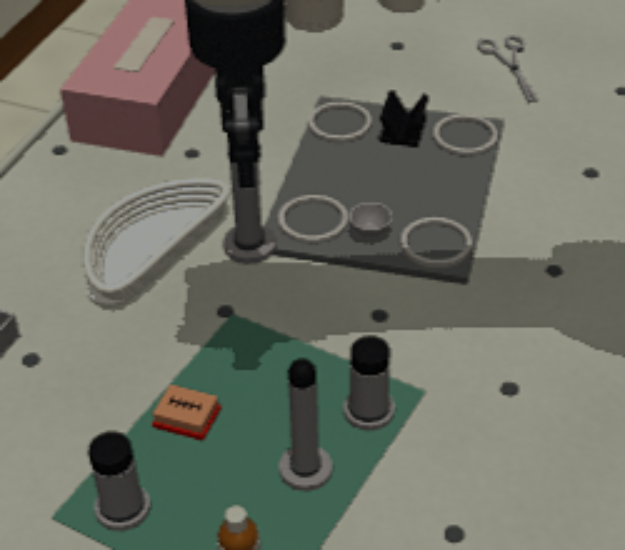

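TallA hangs straight in the gripper. The weight reads about 4 N. Carrying it to the far head ring.

Request:
move_arm(series=[[0,0.017,0.005,0],[0,0.034,0.01,0],[0,0.034,0.01,0],[0,0.034,0.01,0],[0,0.034,0.01,0]])

```text
t: 4.9
position: [0.5948, -0.062, 0.2208]
ee_rot: [-0.156, -0.689, -0.157, 0.69]
ft_force: [0.2, 0.5, -3.7]
grip_width: 0.0228
```

Request:
move_arm(series=[[0,0.034,0.01,0],[0,0.034,0.01,0],[0,0.034,0.01,0],[0,0.034,0.01,0],[0,0.034,0.01,0]])

```text
t: 5.4
position: [0.6231, -0.2369, 0.2206]
ee_rot: [-0.156, -0.689, -0.157, 0.69]
ft_force: [0.7, 0.1, -3.7]
grip_width: 0.0231
```

Request:
move_arm(series=[[0,0.034,0.01,0],[0,0.009,0.003,0],[0,0,0,0],[0,0,0,0]])

```text
t: 5.8
position: [0.6302, -0.2788, 0.2211]
ee_rot: [-0.156, -0.689, -0.157, 0.69]
ft_force: [0.7, 0.4, -4.2]
grip_width: 0.0227
```

```bash
python3 d.py H2 .11
```

```text
t 5.8 pos [ 0.6302 -0.2788  0.2211] tooldelta [1.111e-01 1.400e-03 1.000e-04] n 0.111 F [ 0.7  0.4 -4.2] w 0.0227 tilt -1.0
```

Request:
move_arm(series=[[0.02,0.001,0,0],[0.03,0,0,0],[0.03,0,0,0],[0.02,0,0,0],[0,0,0,0]])

```text
t: 6.3
position: [0.6294, -0.2787, 0.1192]
ee_rot: [-0.156, -0.688, -0.158, 0.691]
ft_force: [0.7, -0.2, -4.2]
grip_width: 0.0228
```

```bash
python3 d.py H2 .0915
python3 - <<'E'
from h import *
f=ctrl.grab_frame('side'); cv2.imwrite('pics/s4.png',cv2.resize(f[70:200,230:380],None,fx=4,fy=4))
f=ctrl.grab_frame('top'); cv2.imwrite('pics/t4.png',cv2.resize(f[120:270,300:480],None,fx=4,fy=4))
E
```

```text
t 6.3 pos [ 0.6294 -0.2787  0.1192] tooldelta [ 0.0277  0.0018 -0.0005] n 0.028 F [ 0.7 -0.2 -4.2] w 0.0228 tilt -1.0
```

View pics/s4.png

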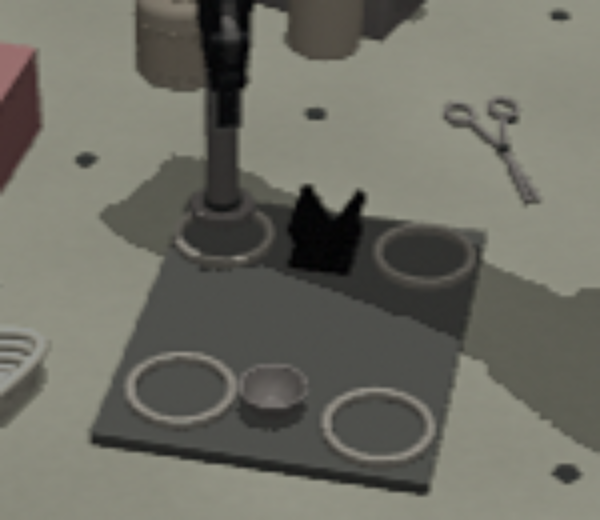

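View pics/t4.png

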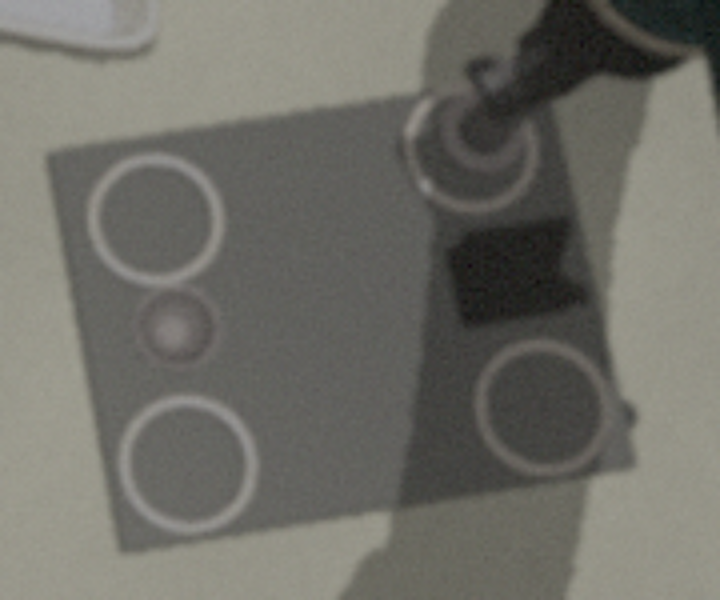

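Run:
```python
from h import *
p=ctrl.get_state()['position']; print(p)
for n in('top','side'): print(n,proj(n,[p[0],p[1],p[2]-.0795+.008]))
```

```text
[ 0.63118541 -0.27984217  0.12285678]
top [421.50417011 152.03271304]
side [285.51403586 118.48124161]
```

Request:
move_arm(series=[[0.005,0.001,0,0],[0.01,0,0,0],[0,0,0,0],[0,0,0,0]])

```text
t: 6.8
position: [0.6311, -0.2818, 0.1071]
ee_rot: [-0.156, -0.69, -0.156, 0.69]
ft_force: [0.3, -0.2, -4.0]
grip_width: 0.0227
```

```bash
python3 d.py H2 .0915
python3 - <<'E'
from h import *
f=ctrl.grab_frame('side'); cv2.imwrite('pics/s5.png',cv2.resize(f[90:150,250:350],None,fx=6,fy=6))
E
```

```text
t 6.8 pos [ 0.6311 -0.2818  0.1071] tooldelta [ 0.0156 -0.0019 -0.0002] n 0.016 F [ 0.3 -0.2 -4. ] w 0.0227 tilt -1.0
```

View pics/s5.png

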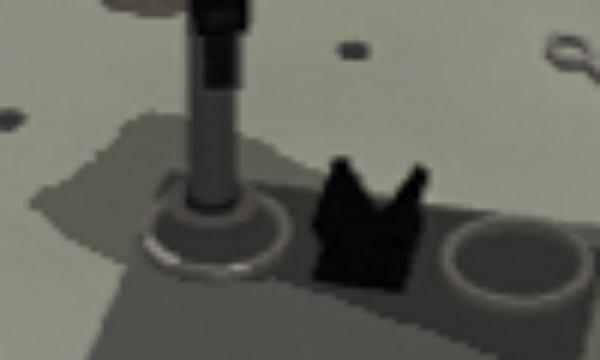

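Run:
```python
from h import *
f=ctrl.grab_frame('side').astype(float); 
for i in range(3): f+=ctrl.grab_frame('side')
f/=4
g=cv2.resize(f[112:142,268:308],None,fx=16,fy=16,interpolation=cv2.INTER_CUBIC); g=cv2.convertScaleAbs(g,alpha=2.2)
p=ctrl.get_state()['position'];print(p)
def circ(c,r,z,col):
    for a in np.linspace(0,2*np.pi,60):
        u=proj('side',[c[0]+r*np.cos(a),c[1]+r*np.sin(a),z]); cv2.circle(g,(int((u[0]-268+.5)*16),int((u[1]-112+.5)*16)),1,col,-1)
circ((.6305,-.2806),.032,.02,(0,255,0)); circ(p,.024,p[2]-.0795+.008,(0,0,255)); circ(p,.024,p[2]-.0795,(255,0,0))
cv2.imwrite('pics/s6.png',g)
f=ctrl.grab_frame('top')
g=cv2.resize(f[135:175,395:445],None,fx=14,fy=14,interpolation=cv2.INTER_CUBIC); g=cv2.convertScaleAbs(g,alpha=2.2)
def circ(c,r,z,col):
    for a in np.linspace(0,2*np.pi,60):
        u=proj('top',[c[0]+r*np.cos(a),c[1]+r*np.sin(a),z]); cv2.circle(g,(int((u[0]-395+.5)*14),int((u[1]-135+.5)*14)),1,col,-1)
circ((.6305,-.2806),.032,.02,(0,255,0)); circ(p,.024,p[2]-.0795+.008,(0,0,255)); circ(p,.024,p[2]-.0795,(255,0,0))
cv2.imwrite('pics/t6.png',g)
```

```text
[ 0.63134337 -0.281922    0.10754014]
```

View pics/s6.png

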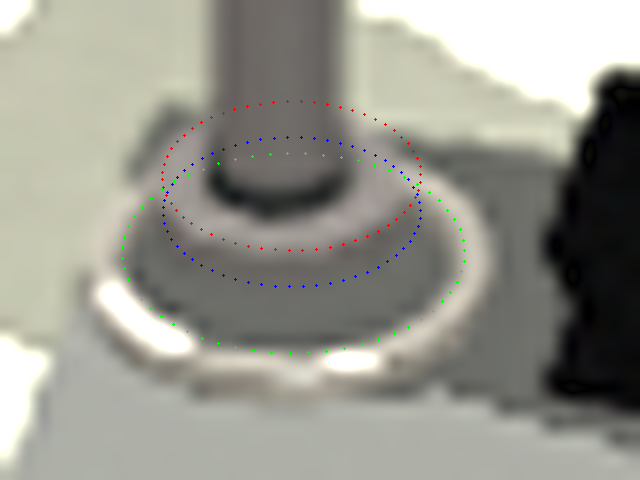

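View pics/t6.png

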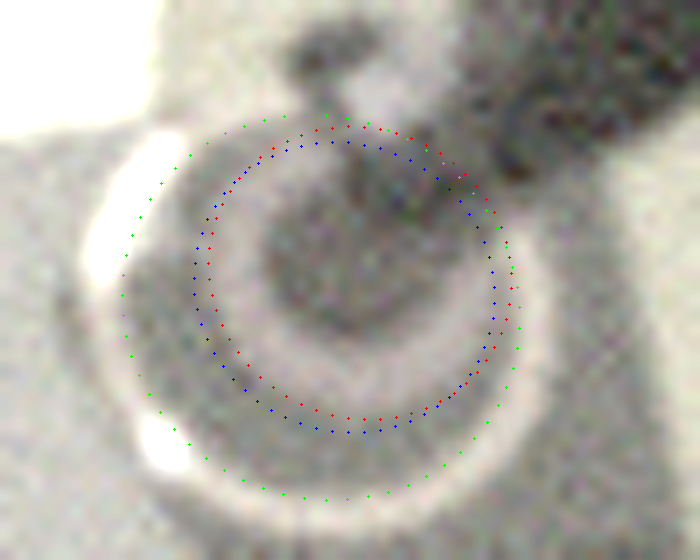

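The overlay agrees with the picture: the foot sits inside the ring opening with clearance all round. Lowering gently.

Request:
move_arm(series=[[0.006,-0.001,0,0],[0.005,0,0,0],[0,0,0,0],[0,0,0,0]])

```text
t: 7.5
position: [0.6307, -0.2809, 0.0959]
ee_rot: [-0.156, -0.689, -0.156, 0.69]
ft_force: [-0.3, -0.3, -3.7]
grip_width: 0.0228
```

Request:
move_arm(series=[[0.002,0,0,0],[0,0,0,0],[0,0,0,0]])

```text
t: 7.8
position: [0.6308, -0.281, 0.0943]
ee_rot: [-0.156, -0.69, -0.156, 0.69]
ft_force: [0.0, -0.2, -3.5]
grip_width: 0.0227
```

```bash
python3 d.py H2 .0915
```

```text
t 7.8 pos [ 0.6308 -0.281   0.0943] tooldelta [ 0.0028 -0.001  -0.0002] n 0.003 F [ 0.  -0.2 -3.5] w 0.0227 tilt -1.0
```

Request:
move_arm(series=[[0.0015,0,0,0],[0,0,0,0],[0,0,0,0]])

```text
t: 8.1
position: [0.6308, -0.2809, 0.0927]
ee_rot: [-0.156, -0.69, -0.156, 0.69]
ft_force: [0.5, 0.1, -3.5]
grip_width: 0.0234
```

Request:
move_arm(series=[[0.001,0,0,0],[0,0,0,0],[0,0,0,0]])

```text
t: 8.4
position: [0.6308, -0.2809, 0.0917]
ee_rot: [-0.156, -0.69, -0.156, 0.69]
ft_force: [0.1, -0.8, -3.6]
grip_width: 0.0226
```

Request:
move_arm(series=[[0.001,0,0,0],[0,0,0,0],[0,0,0,0]])

```text
t: 8.7
position: [0.6311, -0.2811, 0.0915]
ee_rot: [0.156, 0.69, 0.156, -0.689]
ft_force: [-1.7, 0.4, 6.8]
grip_width: 0.0226
```

Contact at z = .0915, as predicted. Releasing.

Request:
move_arm(series=[[0,0,0,0],[0,0,0,0],[0,0,0,0],[0,0,0,0]], gripper=0.3)

```text
t: 9.1
position: [0.6308, -0.2809, 0.0907]
ee_rot: [-0.156, -0.69, -0.156, 0.69]
ft_force: [1.0, 0.4, 0.3]
grip_width: 0.0554
```

Request:
move_arm(series=[[-0.02,0,0,0],[-0.03,0,0,0],[-0.04,0,0,0],[-0.04,0,0,0],[0,0,0,0]])

```text
t: 9.6
position: [0.633, -0.2816, 0.2268]
ee_rot: [0.158, 0.692, 0.155, -0.687]
ft_force: [1.4, -0.0, -0.6]
grip_width: 0.0555
```

```bash
python3 d.py tB .22
```

```text
t 9.6 pos [ 0.633  -0.2816  0.2268] tooldelta [ 0.0041 -0.5153 -0.07  ] n 0.52 F [ 1.4 -0.  -0.6] w 0.0555 tilt -1.0
```

Request:
move_arm(series=[[0,-0.043,-0.006,0],[0,-0.043,-0.006,0],[0,-0.043,-0.006,0],[0,-0.043,-0.006,0],[0,-0.043,-0.006,0]])

```text
t: 10.1
position: [0.5644, -0.0725, 0.2207]
ee_rot: [0.156, 0.69, 0.156, -0.69]
ft_force: [0.7, 0.8, 0.9]
grip_width: 0.0556
```

Request:
move_arm(series=[[0,-0.043,-0.006,0],[0,-0.043,-0.006,0],[0,-0.043,-0.006,0],[0,-0.043,-0.006,0],[0,-0.043,-0.006,0]])

```text
t: 10.6
position: [0.4988, 0.1344, 0.2209]
ee_rot: [0.156, 0.69, 0.156, -0.689]
ft_force: [1.1, -0.2, -0.6]
grip_width: 0.0553
```

Request:
move_arm(series=[[0,-0.043,-0.005,0],[0,-0.042,-0.005,0],[0,0,0,0],[0,0,0,0]])

```text
t: 11.0
position: [0.4716, 0.2146, 0.2207]
ee_rot: [-0.157, -0.689, -0.157, 0.689]
ft_force: [-0.4, -1.7, -1.5]
grip_width: 0.0555
```

```bash
python3 d.py tB .084;python3 - <<'E'
from h import *
f=ctrl.grab_frame('side'); cv2.imwrite('pics/s7.png',cv2.resize(f[70:300,150:400],None,fx=2.5,fy=2.5))
E
```

```text
t 11.0 pos [0.4716 0.2146 0.2207] tooldelta [ 0.1367  0.002  -0.0017] n 0.137 F [-0.4 -1.7 -1.5] w 0.0555 tilt -1.0
```

View pics/s7.png

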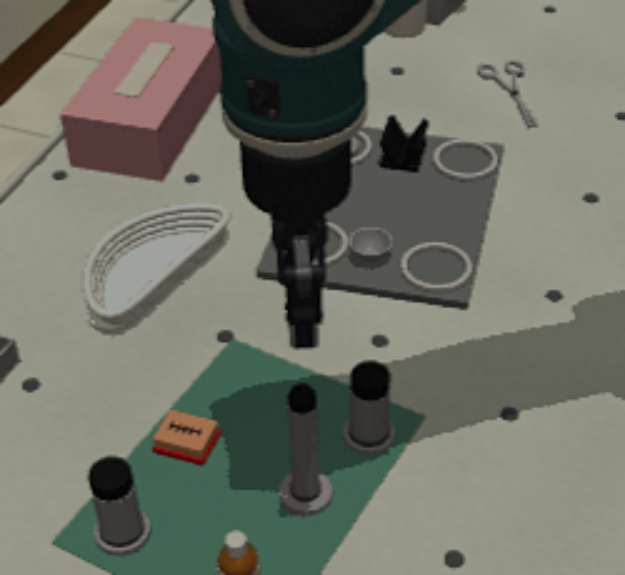

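The gripper is right over tallB, whose cap is at (302,398) in the crop. Descending.

Request:
move_arm(series=[[0.03,0.001,-0.001,0],[0.04,0,0,0],[0.03,0,0,0],[0,0,0,0],[0,0,0,0]])

```text
t: 11.55
position: [0.4737, 0.2129, 0.1214]
ee_rot: [-0.156, -0.69, -0.156, 0.69]
ft_force: [-0.3, 0.5, 0.1]
grip_width: 0.0553
```

```bash
python3 d.py tB .084
```

```text
t 11.55 pos [0.4737 0.2129 0.1214] tooldelta [ 0.0374 -0.0004 -0.0006] n 0.037 F [-0.3  0.5  0.1] w 0.0553 tilt -1.0
```

Request:
move_arm(series=[[0.02,0,0,0],[0.017,0,0,0],[0,0,0,0],[0,0,0,0]])

```text
t: 11.95
position: [0.4741, 0.2136, 0.0854]
ee_rot: [0.156, 0.69, 0.156, -0.689]
ft_force: [-0.1, -0.2, 0.2]
grip_width: 0.0554
```

Request:
move_arm(series=[[0,0,0,0],[0,0,0,0],[0,0,0,0],[0,0,0,0],[0,0,0,0]], gripper=-1, squeeze=50)

```text
t: 12.45
position: [0.4741, 0.2134, 0.0849]
ee_rot: [0.156, 0.69, 0.156, -0.689]
ft_force: [0.1, -3.5, 10.5]
grip_width: 0.0232
```

```bash
python3 d.py tB .084
```

```text
t 12.45 pos [0.4741 0.2134 0.0849] tooldelta [ 0.0009 -0.0001  0.    ] n 0.001 F [ 0.1 -3.5 10.5] w 0.0232 tilt -1.0
```

Request:
move_arm(series=[[-0.01,0,0,0],[-0.02,0,0,0],[-0.04,0,0,0],[-0.04,0,0,0],[-0.03,0,0,0]])

```text
t: 12.95
position: [0.4731, 0.2138, 0.2268]
ee_rot: [0.156, 0.69, 0.157, -0.689]
ft_force: [0.6, 0.4, -4.0]
grip_width: 0.0227
```

Request:
move_arm(series=[[-0.01,0,0,0],[0,0,0,0],[0,0,0,0]])

```text
t: 13.25
position: [0.4727, 0.213, 0.2325]
ee_rot: [-0.156, -0.689, -0.156, 0.69]
ft_force: [-0.1, 0.8, -3.8]
grip_width: 0.0224
```

```bash
python3 d.py H1 .235;python3 - <<'E'
from h import *
f=ctrl.grab_frame('side'); cv2.imwrite('pics/s8.png',cv2.resize(f[70:300,150:400],None,fx=2.5,fy=2.5))
E
```

```text
t 13.25 pos [0.4727 0.213  0.2325] tooldelta [-0.0022  0.4743  0.2159] n 0.521 F [-0.1  0.8 -3.8] w 0.0224 tilt -1.0
```

View pics/s8.png

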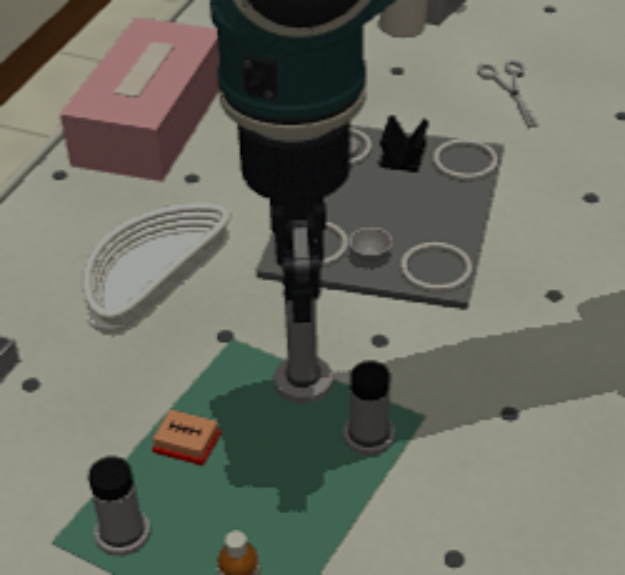

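TallB is held upright. Carrying it to the near head ring.

Request:
move_arm(series=[[0,0.017,0.008,0],[0,0.036,0.0164,0],[0,0.036,0.0164,0],[0,0.036,0.0164,0],[0,0.036,0.0164,0]])

```text
t: 13.8
position: [0.4754, 0.0348, 0.2324]
ee_rot: [-0.156, -0.689, -0.157, 0.69]
ft_force: [1.3, 0.3, -4.1]
grip_width: 0.023
```

Request:
move_arm(series=[[0,0.036,0.0164,0],[0,0.036,0.0164,0],[0,0.036,0.0164,0],[0,0.036,0.0164,0],[0,0.036,0.0164,0]])

```text
t: 14.3
position: [0.479, -0.1627, 0.2323]
ee_rot: [-0.156, -0.689, -0.157, 0.69]
ft_force: [1.4, 0.1, -4.0]
grip_width: 0.0228
```

Request:
move_arm(series=[[0,0.036,0.0164,0],[0,0.036,0.0164,0],[0,0.036,0.0164,0],[0,0.02,0.009,0],[0,0,0,0]])

```text
t: 14.8
position: [0.4812, -0.305, 0.2316]
ee_rot: [-0.154, -0.689, -0.155, 0.691]
ft_force: [0.9, 0.3, -4.2]
grip_width: 0.0228
```

Request:
move_arm(series=[[0,0,0,0],[0,0,0,0]])

```text
t: 15.0
position: [0.4825, -0.3007, 0.2329]
ee_rot: [-0.156, -0.689, -0.157, 0.69]
ft_force: [0.6, 0.6, -3.4]
grip_width: 0.023
```

```bash
python3 d.py H1 .11
```

```text
t 15.0 pos [ 0.4825 -0.3007  0.2329] tooldelta [0.1229 0.0066 0.0033] n 0.123 F [ 0.6  0.6 -3.4] w 0.023 tilt -1.0
```

Request:
move_arm(series=[[0.02,0.0066,0.0033,0],[0.03,0,0,0],[0.04,0,0,0],[0.02,0,0,0],[0.01,0,0,0]])

```text
t: 15.5
position: [0.4818, -0.3078, 0.1117]
ee_rot: [-0.156, -0.689, -0.158, 0.69]
ft_force: [0.7, -1.0, -3.3]
grip_width: 0.0228
```

Request:
move_arm(series=[[0,0,0,0],[0,0,0,0]])

```text
t: 15.7
position: [0.483, -0.3092, 0.1148]
ee_rot: [0.157, 0.69, 0.156, -0.689]
ft_force: [0.1, -0.2, -3.4]
grip_width: 0.0229
```

```bash
python3 d.py H1 .094
python3 - <<'E'
from h import *
f=ctrl.grab_frame('side'); cv2.imwrite('pics/s9.png',cv2.convertScaleAbs(cv2.resize(f[90:160,260:360],None,fx=7,fy=7,interpolation=2),alpha=1.8))
f=ctrl.grab_frame('top'); cv2.imwrite('pics/t9.png',cv2.convertScaleAbs(cv2.resize(f[130:250,320:470],None,fx=5,fy=5,interpolation=2),alpha=1.8))
E
```

```text
t 15.7 pos [ 0.483  -0.3092  0.1148] tooldelta [ 0.0208 -0.0015  0.0002] n 0.021 F [ 0.1 -0.2 -3.4] w 0.0229 tilt -1.0
```

View pics/s9.png

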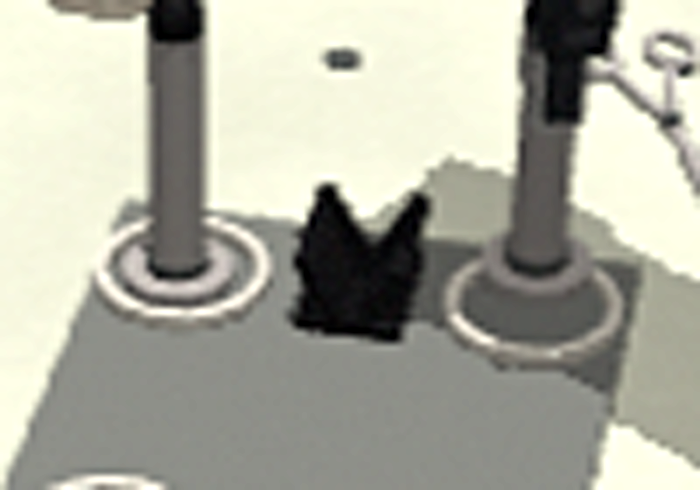

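View pics/t9.png

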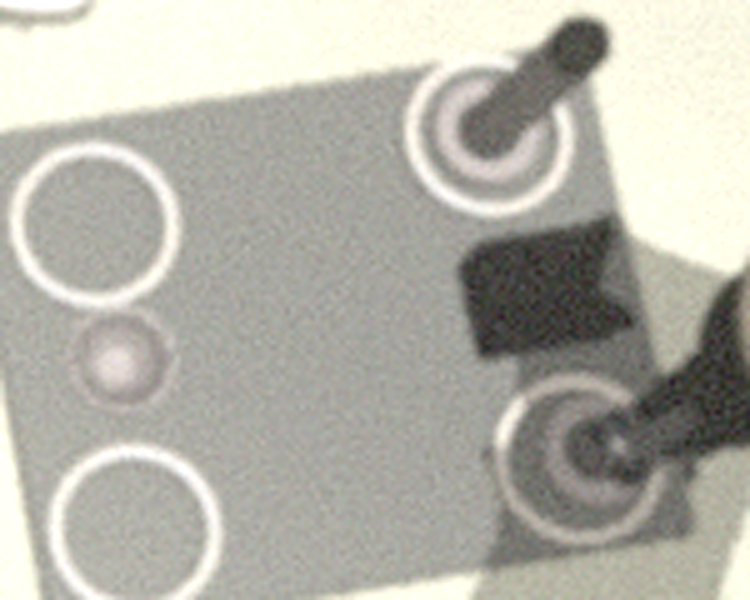

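TallA stands concentric in its ring. TallB hangs over its own ring, with offsets that match its height. Lowering.

Request:
move_arm(series=[[0.008,-0.001,0,0],[0.006,0,0,0],[0.003,0,0,0],[0,0,0,0],[0,0,0,0]])

```text
t: 16.3
position: [0.482, -0.3084, 0.0967]
ee_rot: [-0.156, -0.69, -0.156, 0.69]
ft_force: [0.2, -0.1, -3.4]
grip_width: 0.0228
```

Request:
move_arm(series=[[0.0015,0,0,0],[0,0,0,0],[0,0,0,0]])

```text
t: 16.6
position: [0.482, -0.3084, 0.0953]
ee_rot: [-0.156, -0.69, -0.156, 0.69]
ft_force: [-0.1, -1.0, -4.1]
grip_width: 0.0231
```

```bash
python3 d.py H1 .094
```

```text
t 16.6 pos [ 0.482  -0.3084  0.0953] tooldelta [ 0.0013 -0.0003 -0.0005] n 0.001 F [-0.1 -1.  -4.1] w 0.0231 tilt -1.0
```

Request:
move_arm(series=[[0.001,0,0,0],[0,0,0,0],[0,0,0,0]])

```text
t: 16.9
position: [0.482, -0.3084, 0.0943]
ee_rot: [-0.156, -0.69, -0.156, 0.69]
ft_force: [0.0, -0.3, -3.3]
grip_width: 0.0229
```

Request:
move_arm(series=[[0.001,0,0,0],[0,0,0,0],[0,0,0,0]])

```text
t: 17.2
position: [0.4823, -0.3087, 0.0939]
ee_rot: [0.156, 0.69, 0.156, -0.689]
ft_force: [-1.6, 1.0, 5.5]
grip_width: 0.0226
```

Contact. Releasing and retreating; next will be shortB at (.444,.128).

Request:
move_arm(series=[[0,0,0,0],[0,0,0,0],[0,0,0,0],[0,0,0,0]], gripper=0.3)

```text
t: 17.6
position: [0.482, -0.3084, 0.0933]
ee_rot: [-0.156, -0.69, -0.156, 0.69]
ft_force: [-0.4, -0.7, 0.1]
grip_width: 0.0554
```

Request:
move_arm(series=[[-0.02,0,0,0],[-0.03,0,0,0],[-0.04,0,0,0],[-0.03,0,0,0],[0,0,0,0]])

```text
t: 18.1
position: [0.4835, -0.3093, 0.2174]
ee_rot: [0.158, 0.691, 0.155, -0.688]
ft_force: [0.1, 0.1, -1.4]
grip_width: 0.0556
```

```bash
python3 d.py sB .21
```

```text
t 18.1 pos [ 0.4835 -0.3093  0.2174] tooldelta [ 0.0058 -0.4116 -0.1528] n 0.439 F [ 0.1  0.1 -1.4] w 0.0556 tilt -1.0
```

Request:
move_arm(series=[[0,-0.041,-0.0153,0],[0,-0.041,-0.0153,0],[0,-0.041,-0.0153,0],[0,-0.041,-0.0153,0],[0,-0.041,-0.0153,0]], gripper=0.65)

```text
t: 18.6
position: [0.462, -0.0888, 0.2129]
ee_rot: [-0.156, -0.69, -0.156, 0.69]
ft_force: [1.5, 0.1, 0.4]
grip_width: 0.0705
```

Request:
move_arm(series=[[0,-0.041,-0.0153,0],[0,-0.041,-0.0153,0],[0,-0.041,-0.0153,0],[0,-0.041,-0.0153,0],[0,-0.041,-0.0153,0]])

```text
t: 19.1
position: [0.4427, 0.1291, 0.2131]
ee_rot: [0.156, 0.69, 0.156, -0.69]
ft_force: [-0.0, -0.5, -0.1]
grip_width: 0.0704
```

Request:
move_arm(series=[[0,0,0,0],[0,0,0,0],[0,0,0,0]])

```text
t: 19.4
position: [0.4433, 0.1266, 0.213]
ee_rot: [-0.156, -0.689, -0.156, 0.69]
ft_force: [-0.4, -0.6, 0.0]
grip_width: 0.0705
```

```bash
python3 d.py sB .12;python3 - <<'E'
from h import *
f=ctrl.grab_frame('side'); cv2.imwrite('pics/s10.png',cv2.resize(f[70:300,150:400],None,fx=2.5,fy=2.5))
E
```

```text
t 19.4 pos [0.4433 0.1266 0.213 ] tooldelta [ 0.093  -0.0009 -0.0013] n 0.093 F [-0.4 -0.6  0. ] w 0.0705 tilt -1.0
```

View pics/s10.png

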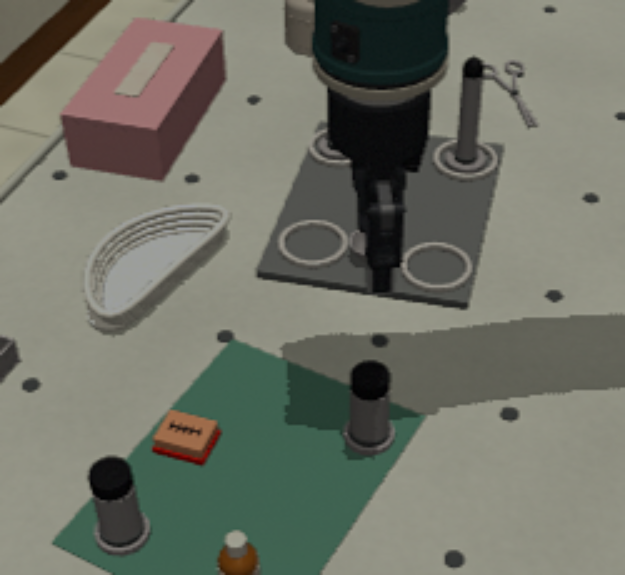

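Both tall posts stand and the gripper is above shortB. Descending.

Request:
move_arm(series=[[0.03,-0.001,-0.001,0],[0.04,0,0,0],[0.023,0,0,0],[0,0,0,0],[0,0,0,0]])

```text
t: 19.95
position: [0.444, 0.1284, 0.1209]
ee_rot: [-0.156, -0.69, -0.156, 0.69]
ft_force: [0.3, 0.8, 0.9]
grip_width: 0.0701
```

```bash
python3 d.py sB .045;python3 - <<'E'
from h import *
f=ctrl.grab_frame('side'); cv2.imwrite('pics/s11.png',cv2.resize(f[170:270,250:350],None,fx=6,fy=6))
E
```

```text
t 19.95 pos [0.444  0.1284 0.1209] tooldelta [0.0759 0.0004 0.0002] n 0.076 F [0.3 0.8 0.9] w 0.0701 tilt -1.0
```

View pics/s11.png

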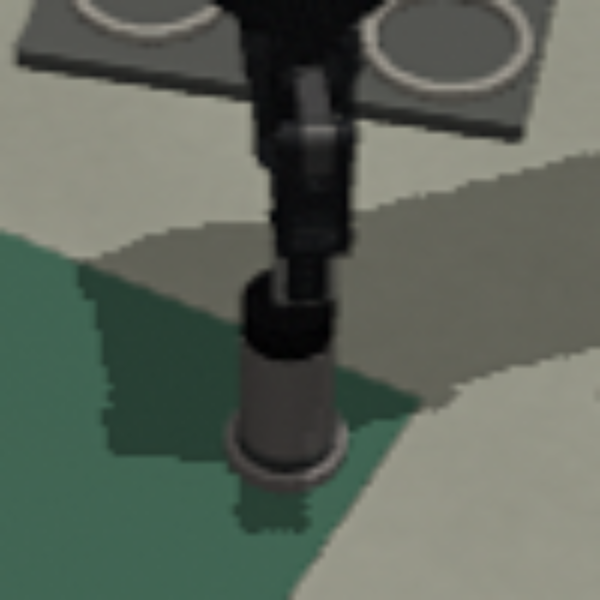

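Request:
move_arm(series=[[0.02,0,0,0],[0.03,0,0,0],[0.025,0,0,0],[0,0,0,0],[0,0,0,0]])

```text
t: 20.5
position: [0.4444, 0.129, 0.0467]
ee_rot: [0.156, 0.69, 0.156, -0.689]
ft_force: [-0.7, -1.1, -0.1]
grip_width: 0.0705
```

Request:
move_arm(series=[[0,0,0,0],[0,0,0,0],[0,0,0,0],[0,0,0,0],[0,0,0,0]], gripper=-1, squeeze=50)

```text
t: 21.0
position: [0.4447, 0.1288, 0.0464]
ee_rot: [0.156, 0.69, 0.156, -0.689]
ft_force: [-1.6, -2.4, 13.3]
grip_width: 0.0353
```

```bash
python3 d.py sB .045
```

```text
t 21.0 pos [0.4447 0.1288 0.0464] tooldelta [0.0014 0.0005 0.001 ] n 0.002 F [-1.6 -2.4 13.3] w 0.0353 tilt -1.0
```

Request:
move_arm(series=[[-0.01,0,0,0],[-0.02,0,0,0],[-0.03,0,0,0],[-0.03,0,0,0],[-0.02,0,0,0]])

```text
t: 21.5
position: [0.4438, 0.129, 0.1578]
ee_rot: [0.156, 0.69, 0.156, -0.689]
ft_force: [0.9, -0.2, -3.9]
grip_width: 0.0351
```

```bash
python3 d.py F1 .15;python3 - <<'E'
from h import *
f=ctrl.grab_frame('side'); cv2.imwrite('pics/s12.png',cv2.resize(f[70:300,150:400],None,fx=2.5,fy=2.5))
E
```

```text
t 21.5 pos [0.4438 0.129  0.1578] tooldelta [0.0077 0.2216 0.093 ] n 0.24 F [ 0.9 -0.2 -3.9] w 0.0351 tilt -1.0
```

View pics/s12.png

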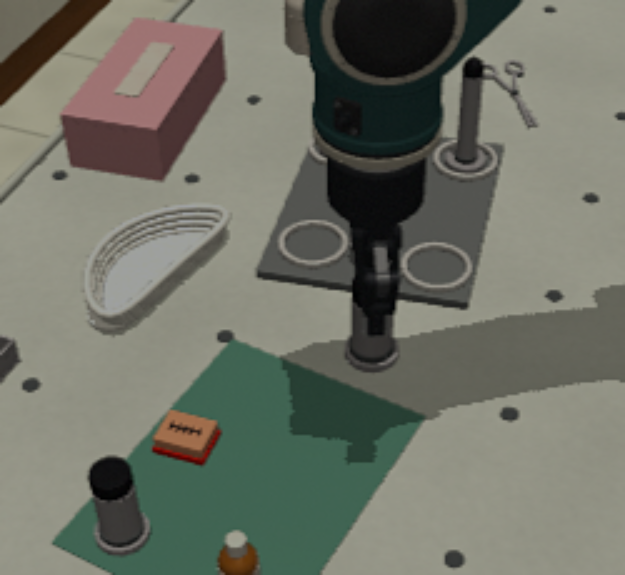

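ShortB is held upright. Carrying it to the near foot-end ring.

Request:
move_arm(series=[[0,0.015,0.006,0],[0,0.033,0.014,0],[0,0.033,0.014,0],[0,0.033,0.014,0],[0,0.033,0.014,0]])

```text
t: 22.05
position: [0.4507, -0.0319, 0.1555]
ee_rot: [-0.156, -0.69, -0.156, 0.69]
ft_force: [0.9, -0.3, -3.0]
grip_width: 0.0352
```

Request:
move_arm(series=[[0,0.033,0.014,0],[0,0.028,0.012,0],[0,0.014,0.005,0],[0,0,0,0],[0,0,0,0]])

```text
t: 22.55
position: [0.4553, -0.1112, 0.1553]
ee_rot: [-0.156, -0.69, -0.156, 0.69]
ft_force: [-0.0, 0.2, -3.1]
grip_width: 0.0347
```

```bash
python3 d.py F1 .08
```

```text
t 22.55 pos [ 0.4553 -0.1112  0.1553] tooldelta [ 0.0753  0.     -0.0003] n 0.075 F [-0.   0.2 -3.1] w 0.0347 tilt -1.0
```

Request:
move_arm(series=[[0.02,0,0,0],[0.03,0,0,0],[0.02,0,0,0],[0,0,0,0],[0,0,0,0]])

```text
t: 23.05
position: [0.4557, -0.1107, 0.0858]
ee_rot: [-0.157, -0.689, -0.157, 0.69]
ft_force: [-0.4, -0.5, -2.5]
grip_width: 0.0352
```

```bash
python3 d.py F1 .0554
python3 - <<'E'
from h import *
f=ctrl.grab_frame('side'); cv2.imwrite('pics/s13.png',cv2.convertScaleAbs(cv2.resize(f[100:200,250:360],None,fx=6,fy=6,interpolation=2),alpha=1.8))
f=ctrl.grab_frame('top'); cv2.imwrite('pics/t13.png',cv2.convertScaleAbs(cv2.resize(f[130:260,305:465],None,fx=4.6,fy=4.6,interpolation=2),alpha=1.8))
E
```

```text
t 23.05 pos [ 0.4557 -0.1107  0.0858] tooldelta [0.0304 0.0002 0.0003] n 0.03 F [-0.4 -0.5 -2.5] w 0.0352 tilt -1.0
```

View pics/s13.png

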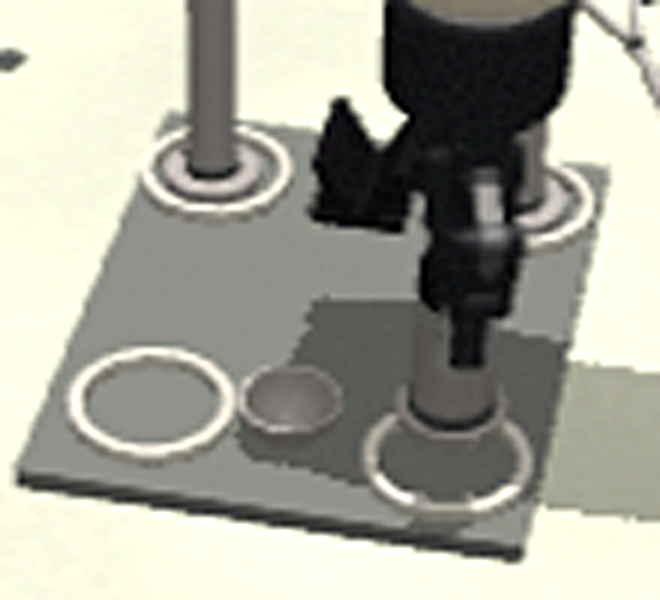

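View pics/t13.png

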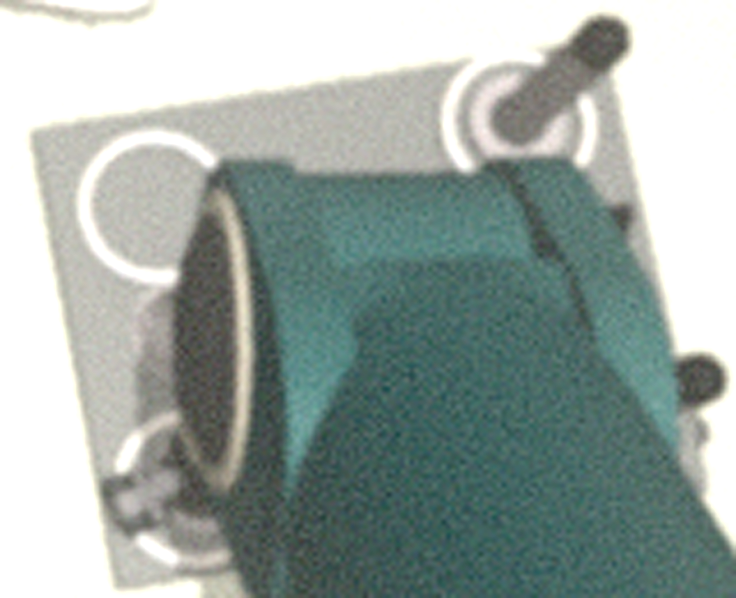

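The foot is over ring F1, and the arm's links sit well above the tall posts. Lowering.

Request:
move_arm(series=[[0.01,0,0,0],[0.01,0,0,0],[0.006,0,0,0],[0,0,0,0],[0,0,0,0]])

```text
t: 23.65
position: [0.4554, -0.1115, 0.0591]
ee_rot: [-0.156, -0.689, -0.156, 0.69]
ft_force: [-0.7, -0.4, -2.6]
grip_width: 0.0347
```

Request:
move_arm(series=[[0.0015,0,0,0],[0,0,0,0],[0,0,0,0]])

```text
t: 23.95
position: [0.4556, -0.1116, 0.0579]
ee_rot: [0.156, 0.69, 0.156, -0.69]
ft_force: [0.8, -0.5, -2.9]
grip_width: 0.0351
```

```bash
python3 d.py F1 .0554
```

```text
t 23.95 pos [ 0.4556 -0.1116  0.0579] tooldelta [ 0.0025 -0.0006 -0.0002] n 0.003 F [ 0.8 -0.5 -2.9] w 0.0351 tilt -1.0
```

Request:
move_arm(series=[[0.0015,0,0,0],[0,0,0,0],[0,0,0,0]])

```text
t: 24.25
position: [0.4555, -0.1116, 0.0562]
ee_rot: [-0.156, -0.69, -0.156, 0.69]
ft_force: [0.4, -0.6, -3.4]
grip_width: 0.0347
```

Request:
move_arm(series=[[0.001,0,0,0],[0,0,0,0],[0,0,0,0]])

```text
t: 24.55
position: [0.4557, -0.1116, 0.0555]
ee_rot: [0.156, 0.69, 0.156, -0.69]
ft_force: [-1.1, -0.6, 4.5]
grip_width: 0.0349
```

Request:
move_arm(series=[[0.001,0,0,0],[0,0,0,0],[0,0,0,0]])

```text
t: 24.85
position: [0.4562, -0.1122, 0.0549]
ee_rot: [0.157, 0.69, 0.156, -0.689]
ft_force: [-1.3, -3.1, 12.3]
grip_width: 0.0346
```

Request:
move_arm(series=[[0,0,0,0],[0,0,0,0],[0,0,0,0],[0,0,0,0]], gripper=0.6)

```text
t: 25.25
position: [0.4555, -0.1115, 0.0542]
ee_rot: [-0.156, -0.69, -0.156, 0.69]
ft_force: [0.2, -0.4, -0.2]
grip_width: 0.0681
```

Request:
move_arm(series=[[-0.02,0,0,0],[-0.03,0,0,0],[-0.04,0,0,0],[-0.03,0,0,0],[0,0,0,0]])

```text
t: 25.75
position: [0.4573, -0.1119, 0.1778]
ee_rot: [0.157, 0.691, 0.155, -0.688]
ft_force: [1.0, 0.1, -1.0]
grip_width: 0.0684
```

```bash
python3 d.py sA .17
```

```text
t 25.75 pos [ 0.4573 -0.1119  0.1778] tooldelta [ 0.0079 -0.3168 -0.3145] n 0.446 F [ 1.   0.1 -1. ] w 0.0684 tilt -1.0
```

Request:
move_arm(series=[[0,-0.0315,-0.0315,0],[0,-0.0315,-0.0315,0],[0,-0.0315,-0.0315,0],[0,-0.0315,-0.0315,0],[0,-0.0315,-0.0315,0]])

```text
t: 26.25
position: [0.5298, 0.1001, 0.1737]
ee_rot: [-0.156, -0.689, -0.156, 0.69]
ft_force: [-0.9, -0.5, -0.2]
grip_width: 0.0684
```

Request:
move_arm(series=[[0,-0.0315,-0.0315,0],[0,-0.0315,-0.0315,0],[0,-0.0315,-0.0315,0],[0,-0.0315,-0.0315,0],[0,-0.0315,-0.0315,0]])

```text
t: 26.75
position: [0.6041, 0.3101, 0.1733]
ee_rot: [-0.156, -0.689, -0.156, 0.69]
ft_force: [1.2, -0.5, -0.3]
grip_width: 0.0681
```

Request:
move_arm(series=[[0,0,0,0],[0,0,0,0],[0,0,0,0]])

```text
t: 27.05
position: [0.6038, 0.3074, 0.1737]
ee_rot: [-0.156, -0.689, -0.156, 0.69]
ft_force: [-0.3, -0.2, -1.1]
grip_width: 0.0686
```

```bash
python3 d.py sA .12;python3 - <<'E'
from h import *
f=ctrl.grab_frame('side'); cv2.imwrite('pics/s14.png',cv2.resize(f[90:320,150:400],None,fx=2.5,fy=2.5))
E
```

```text
t 27.05 pos [0.6038 0.3074 0.1737] tooldelta [ 0.0537 -0.0017 -0.0016] n 0.054 F [-0.3 -0.2 -1.1] w 0.0686 tilt -1.0
```

View pics/s14.png

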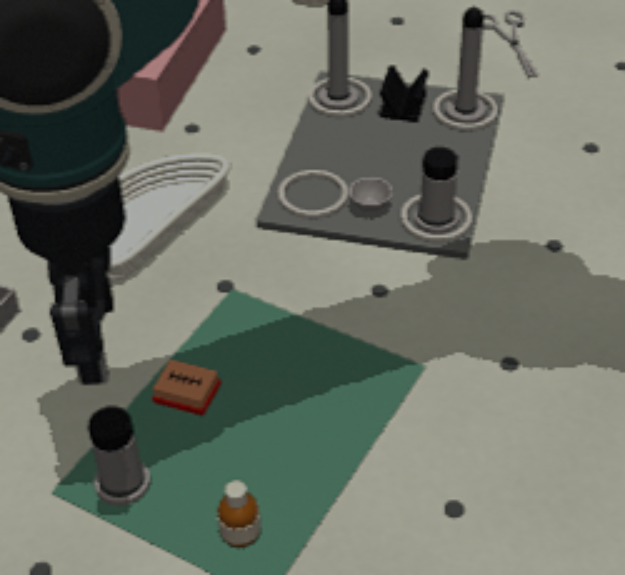

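Run:
```python
from h import *
p=ctrl.get_state()['position']
for nm,P in (('capA',[.6045,.3095,.088]),('nearfinger tip',[p[0]-.431*.036,p[1]+.902*.036,p[2]+.01]),('tcp',p)):
    u=proj('side',P); print(nm,u.round(1),((u-[150,90])*2.5).round(0))
```

```text
capA [194.7 258.8] [112. 422.]
nearfinger tip [187.4 240.1] [ 93. 375.]
tcp [189.4 229.6] [ 99. 349.]
```

Request:
move_arm(series=[[0.025,-0.001,-0.001,0],[0.025,0,0,0],[0,0,0,0],[0,0,0,0]])

```text
t: 27.5
position: [0.6046, 0.3091, 0.1249]
ee_rot: [-0.156, -0.69, -0.156, 0.69]
ft_force: [0.1, -1.1, 1.3]
grip_width: 0.0685
```

```bash
python3 d.py sA .045;python3 - <<'E'
from h import *
f=ctrl.grab_frame('side'); cv2.imwrite('pics/s15.png',cv2.resize(f[210:310,150:250],None,fx=6,fy=6))
f=ctrl.grab_frame('top'); cv2.imwrite('pics/t15.png',cv2.resize(f[130:230,110:230],None,fx=5,fy=5))
p=ctrl.get_state()['position']
print((proj('side',[.6045,.3095,.088])-[150,210])*6,(proj('side',[p[0]-.431*.036,p[1]+.902*.036,p[2]+.01])-[150,210])*6)
E
```

```text
t 27.5 pos [0.6046 0.3091 0.1249] tooldelta [ 0.0799 -0.0004 -0.0001] n 0.08 F [ 0.1 -1.1  1.3] w 0.0685 tilt -1.0
[268.25967421 292.70635423] [239.55954026 284.87822956]
```

View pics/s15.png

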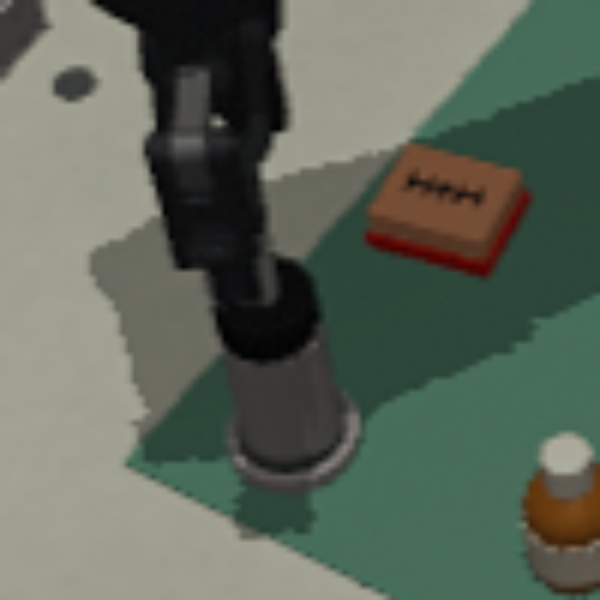

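View pics/t15.png

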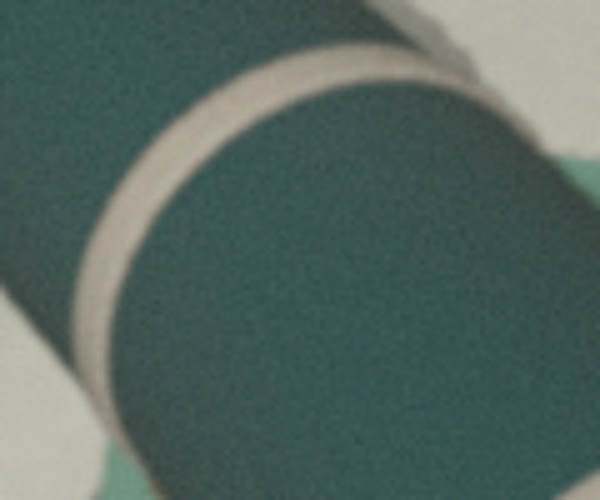

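The gripper is where the projection says it should be: near finger tip at about (245,290), cap at about (268,293). Finishing the descent and gripping.

Request:
move_arm(series=[[0.02,0,0,0],[0.03,0,0,0],[0.028,0,0,0],[0,0,0,0],[0,0,0,0]])

```text
t: 28.1
position: [0.6049, 0.3101, 0.0477]
ee_rot: [0.156, 0.69, 0.156, -0.689]
ft_force: [0.1, 0.0, 1.2]
grip_width: 0.068
```

Request:
move_arm(series=[[0,0,0,0],[0,0,0,0],[0,0,0,0],[0,0,0,0],[0,0,0,0]], gripper=-1, squeeze=50)

```text
t: 28.6
position: [0.6054, 0.31, 0.0479]
ee_rot: [0.156, 0.69, 0.156, -0.689]
ft_force: [-0.2, -1.6, 9.1]
grip_width: 0.035
```

```bash
python3 d.py sA .045
```

```text
t 28.6 pos [0.6054 0.31   0.0479] tooldelta [0.0029 0.0001 0.001 ] n 0.003 F [-0.2 -1.6  9.1] w 0.035 tilt -1.0
```

Request:
move_arm(series=[[-0.01,0,0,0],[-0.02,0,0,0],[-0.03,0,0,0],[-0.03,0,0,0],[-0.02,0,0,0]])

```text
t: 29.1
position: [0.6046, 0.3102, 0.1593]
ee_rot: [0.156, 0.69, 0.157, -0.689]
ft_force: [0.2, 1.2, -3.3]
grip_width: 0.035
```

Request:
move_arm(series=[[0,0,0,0],[0,0,0,0]])

```text
t: 29.3
position: [0.6042, 0.3096, 0.1562]
ee_rot: [-0.156, -0.69, -0.156, 0.69]
ft_force: [-0.3, -0.6, -4.7]
grip_width: 0.0349
```

```bash
python3 d.py F2 .155;python3 - <<'E'
from h import *
f=ctrl.grab_frame('side'); cv2.imwrite('pics/s16.png',cv2.resize(f[90:320,150:400],None,fx=2.5,fy=2.5))
E
```

```text
t 29.3 pos [0.6042 0.3096 0.1562] tooldelta [0.0012 0.3646 0.187 ] n 0.41 F [-0.3 -0.6 -4.7] w 0.0349 tilt -1.0
```

View pics/s16.png

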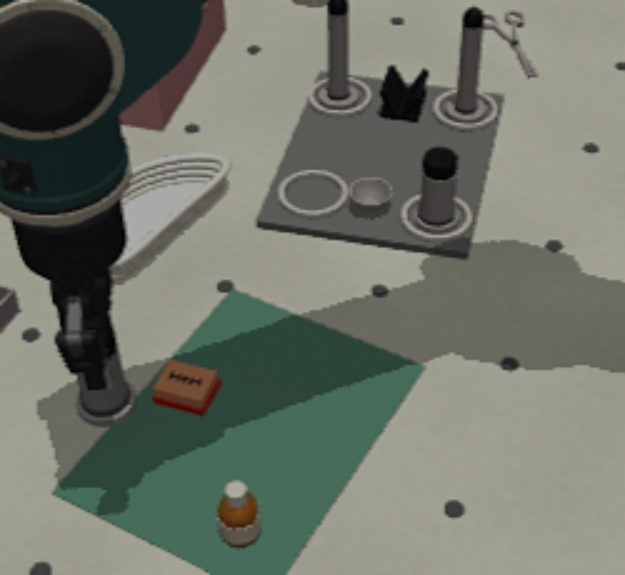

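ShortA is held upright and the vial is untouched. Carrying shortA to F2.

Request:
move_arm(series=[[0,0.017,0.009,0],[0,0.034,0.0174,0],[0,0.034,0.0174,0],[0,0.034,0.0174,0],[0,0.034,0.0174,0]])

```text
t: 29.85
position: [0.5985, 0.1355, 0.155]
ee_rot: [-0.156, -0.689, -0.156, 0.69]
ft_force: [1.4, 0.1, -2.4]
grip_width: 0.035
```

Request:
move_arm(series=[[0,0.034,0.0174,0],[0,0.034,0.0174,0],[0,0.034,0.0174,0],[0,0.034,0.0174,0],[0,0.034,0.0174,0]])

```text
t: 30.35
position: [0.5931, -0.0552, 0.1552]
ee_rot: [-0.156, -0.689, -0.156, 0.69]
ft_force: [0.6, -0.4, -3.5]
grip_width: 0.0347
```

Request:
move_arm(series=[[0,0.027,0.014,0],[0,0.015,0.0075,0],[0,0,0,0],[0,0,0,0],[0,0,0,0]])

```text
t: 30.85
position: [0.5928, -0.0989, 0.1559]
ee_rot: [-0.157, -0.689, -0.157, 0.69]
ft_force: [0.3, 0.1, -3.8]
grip_width: 0.035
```

```bash
python3 d.py F2 .0569
```

```text
t 30.85 pos [ 0.5928 -0.0989  0.1559] tooldelta [0.099  0.001  0.0006] n 0.099 F [ 0.3  0.1 -3.8] w 0.035 tilt -1.0
```

Request:
move_arm(series=[[0.02,0.001,0,0],[0.03,0,0,0],[0.025,0,0,0],[0,0,0,0],[0,0,0,0]])

```text
t: 31.35
position: [0.5936, -0.1002, 0.0818]
ee_rot: [-0.157, -0.689, -0.157, 0.69]
ft_force: [-0.2, -0.4, -2.9]
grip_width: 0.0351
```

```bash
python3 d.py F2 .0569
python3 - <<'E'
from h import *
f=ctrl.grab_frame('side'); cv2.imwrite('pics/s17.png',cv2.convertScaleAbs(cv2.resize(f[100:200,250:360],None,fx=6,fy=6,interpolation=2),alpha=1.8))
E
```

```text
t 31.35 pos [ 0.5936 -0.1002  0.0818] tooldelta [ 0.0249 -0.0005  0.0007] n 0.025 F [-0.2 -0.4 -2.9] w 0.0351 tilt -1.0
```

View pics/s17.png

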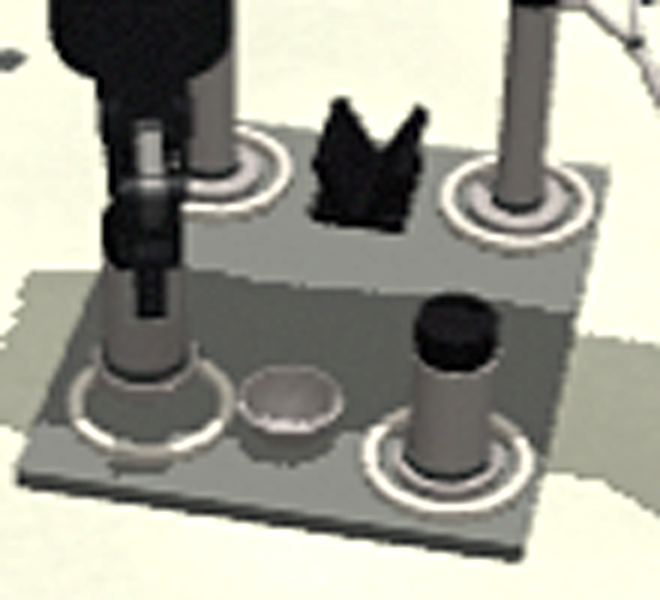

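The foot is centred over ring F2, and the other three posts are in their rings. Lowering.

Request:
move_arm(series=[[0.009,0,0,0],[0.008,0,0,0],[0.003,0,0,0],[0,0,0,0],[0,0,0,0]])

```text
t: 31.9
position: [0.5934, -0.1011, 0.0613]
ee_rot: [-0.156, -0.69, -0.156, 0.69]
ft_force: [0.6, -0.4, -3.3]
grip_width: 0.035
```

Request:
move_arm(series=[[0.0015,0,0,0],[0,0,0,0],[0,0,0,0]])

```text
t: 32.2
position: [0.5934, -0.1011, 0.0599]
ee_rot: [0.156, 0.69, 0.156, -0.69]
ft_force: [-0.5, -0.1, -3.8]
grip_width: 0.0345
```

```bash
python3 d.py F2 .0569
```

```text
t 32.2 pos [ 0.5934 -0.1011  0.0599] tooldelta [ 0.003  -0.0013  0.0002] n 0.003 F [-0.5 -0.1 -3.8] w 0.0345 tilt -1.0
```

Request:
move_arm(series=[[0.002,0,0,0],[0,0,0,0],[0,0,0,0]])

```text
t: 32.5
position: [0.5933, -0.1011, 0.0577]
ee_rot: [-0.156, -0.69, -0.156, 0.69]
ft_force: [-1.0, -0.8, -3.3]
grip_width: 0.0352
```

Request:
move_arm(series=[[0.001,0,0,0],[0,0,0,0],[0,0,0,0]])

```text
t: 32.8
position: [0.5936, -0.1011, 0.057]
ee_rot: [0.156, 0.69, 0.156, -0.689]
ft_force: [-0.5, -0.6, 1.9]
grip_width: 0.035
```

Request:
move_arm(series=[[0.0005,0,0,0],[0,0,0,0],[0,0,0,0]])

```text
t: 33.1
position: [0.5938, -0.1012, 0.0569]
ee_rot: [0.156, 0.69, 0.156, -0.689]
ft_force: [-2.1, -0.0, 9.6]
grip_width: 0.0349
```

Request:
move_arm(series=[[0,0,0,0],[0,0,0,0],[0,0,0,0],[0,0,0,0]], gripper=0.6)

```text
t: 33.5
position: [0.5933, -0.1011, 0.0562]
ee_rot: [-0.156, -0.69, -0.156, 0.69]
ft_force: [-0.2, -0.4, 0.7]
grip_width: 0.0681
```

Request:
move_arm(series=[[-0.02,0,0,0],[-0.03,0,0,0],[-0.04,0,0,0],[-0.04,0,0,0],[-0.04,0,0,0]])

```text
t: 34.0
position: [0.5931, -0.101, 0.2279]
ee_rot: [-0.156, -0.69, -0.156, 0.69]
ft_force: [-0.5, 0.0, -0.3]
grip_width: 0.0684
```

Request:
move_arm(series=[[0,-0.04,0,0],[0,-0.04,0,0],[0,-0.04,0,0],[0,-0.04,0,0],[0,-0.04,0,0]])

```text
t: 34.5
position: [0.5062, 0.0806, 0.2264]
ee_rot: [0.156, 0.69, 0.156, -0.69]
ft_force: [0.0, 0.9, -0.4]
grip_width: 0.0684
```

Request:
move_arm(series=[[0,-0.04,0,0],[0,-0.04,0,0],[0,-0.04,0,0],[0,0,0,0],[0,0,0,0]])

```text
t: 35.0
position: [0.4551, 0.1882, 0.2264]
ee_rot: [0.157, 0.69, 0.157, -0.689]
ft_force: [0.2, -0.2, 1.1]
grip_width: 0.0681
```

Run:
```python
from h import *
f=ctrl.grab_frame('top'); cv2.imwrite('pics/t18.png',cv2.convertScaleAbs(cv2.resize(f[130:270,120:465],None,fx=2.3,fy=2.3,interpolation=2),alpha=1.7)); cv2.imwrite('pics/t18b.png',cv2.convertScaleAbs(cv2.resize(f[130:260,305:465],None,fx=4.6,fy=4.6,interpolation=2),alpha=1.7))
f=ctrl.grab_frame('side'); cv2.imwrite('pics/s18.png',f)
cv2.imwrite('pics/s18b.png',cv2.convertScaleAbs(cv2.resize(f[80:200,250:360],None,fx=5,fy=5,interpolation=2),alpha=1.7))
s=ctrl.get_state();print(s['t'],s['position'],s['ft_force'],s['grip_width'])
```

```text
35.1 [0.45577684 0.18685642 0.22623522] [-0.08930366 -0.19599861 -0.13121565] 0.06856094588514408
```

View pics/t18b.png

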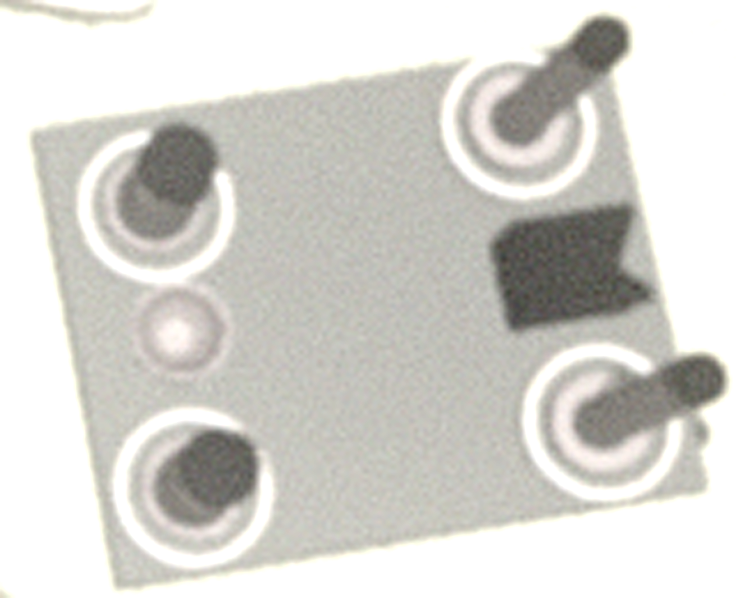

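View pics/s18b.png

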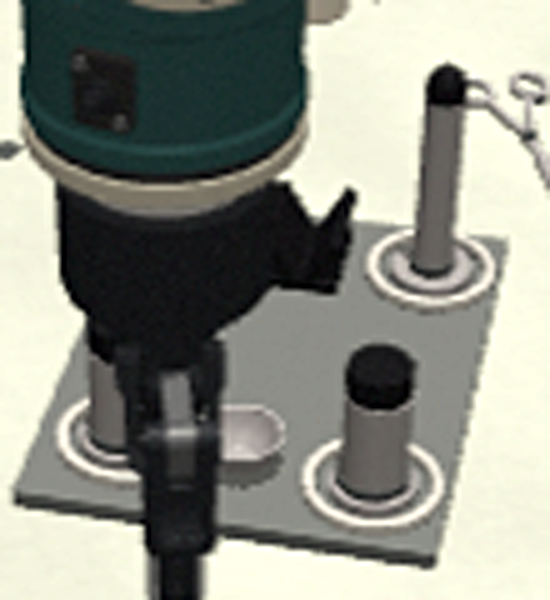

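View pics/s18.png

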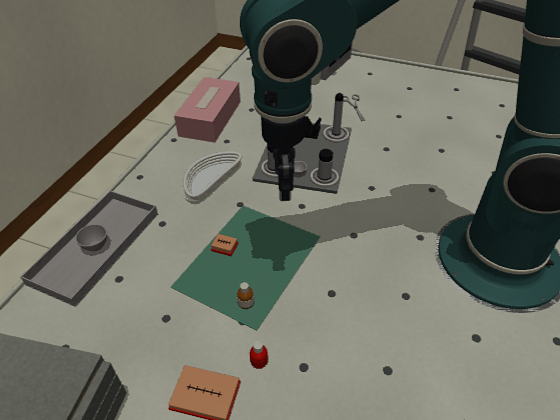

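In the top view, all four posts stand concentric in their own rings. Feet are at about (418,156), (437,221), (338,175) and (347,236) in full-frame pixels. The vial still stands at (245,295) in the side view, the same as at the start. The gripper is clear at z = .23, so I'll hand in.

```bash
python3 -c "
from plant import ctrl
print(ctrl.close_job())"
```

```text
the job is handed in; nothing more can be done
None
```

All four posts are standing upright in their rings on the board: the two tall ones either side of the head rest, the two short ones at the cup end. I handed the job in at about 35 s with the gripper open and clear of everything. No verdict was reported.

**Seating:** I lowered each post in about 1 mm steps until the force reading showed contact, between 5 and 12 N. Each touched down within 0.5 mm of the height I had predicted for the board, and I released it only then.

**Last checks:** The final top view showed all four feet centred inside their rings. In the side view, the arm hid the far tall post and part of the far short one. The side view taken while I lowered the last post showed the far tall post seated. The brown bottle is still standing where it was, and I went nowhere near the red look-alike.

**Disagreements:** The head-end rings measured about 151 mm apart instead of 140, and the other pair about 138 mm. Both cameras agreed within about 1 px, so I used the measured centres. Positions from the two cameras differed by up to about 5 mm, which the 8 mm clearance around each foot covered.

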